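# Pack the nested cups and hold the bayonet lid half way

## Task

Pack up the seasoning cups: stand the large steel cup inside the round carrier fixed to the table, nest the small steel cup inside the large one, then lower the carrier's lid so that its two ears drop through the two notches in the collar. Turn the lid clockwise (seen from above) only half way to the lock, well short of the click, and finish while still gripping the lid and holding it there against the return spring, because I want to check the seal before it is locked. Leave the other jars and shakers on the table where they are.

Things in the scene. Friction and masses are not known exactly. Their poses are not given: they have to be found in the camera images.
- carrier: squat round aluminium cup carrier, fixed to the table by a black foot 148 mm wide; collar 138 mm wide, 60 mm high. Origin: centre of its underside, z up. Round cavity 76 to 80 mm wide, floor 6 mm above the origin. The collar's opening, 106 mm wide, has two notches 26 mm wide reaching to radius 63 mm on the carrier's own +x and -x sides. The same after half a turn
- seat (a point): on the carrier's axis, level with the lid's seat (flat black seal ring), 48 mm above the carrier's origin. The collar's inward ledge spans 56 to 60 mm height. The lid's ears go down the notches on to the seat, then turn clockwise (from above) under the ledge; a stop blocks the other way. A sprung ring, felt from 0.10 rad on, turns a released lid back to 0.1 rad (0.12 to 0.16 Nm)
- half_mark (a point): one of two single thin dark lines on top of the collar (radius 67 mm), 0.60 rad clockwise from the notch on the carrier's +x side (the other is opposite): with the lid's ears and bar on these lines the lid is half way. Pairs of lines 1.20 rad clockwise from the notches mark locked
- cup_large: the larger steel cup, open at the top, 60 mm wide at the rim, 53 mm at the foot, 62 mm high, 3 mm wall, inner floor 12 mm above its underside, 110 g. Origin: centre of its underside, z up. On the carrier's floor its rim stands 68 mm above the table, 8 mm above the collar
- cup_small: the smaller steel cup, open at the top, 41 mm wide at the rim, 35 mm at the foot, 60 mm high, 2.5 mm wall, 60 g. Origin: centre of its underside, z up. Nested on the large cup's floor its rim stands 10 mm above the large cup's rim
- lid: the carrier's steel lid, right way up: hollow cap 100 mm wide, 38 mm high, 34 mm of room inside (clears the nested cups), 180 g. Origin: centre of its underside, z up. Two ears 18 mm wide, 5 mm thick stick out at the underside to radius 60 mm on its +x and -x sides. The same after half a turn: either ear fits either notch. Play: 3 mm radially, 4 mm each side of an ear
- lid_grip (a point): middle of the upright black bar on the lid, 53 mm above the lid's underside. The bar is 66 mm long along the lid's x axis (in line with the ears), 18 mm thick along y, and spans 38 to 68 mm height: grip it across its thickness. Seated, the lid's origin is at the seat point
- return_ring (a joint): sprung ring hidden under the collar: 0 at rest, grows as the ears push it clockwise; the lid's turn from the notches is this value + about 0.10 rad; 0.50 with the lid half way
- lock_click (a joint): the lock's sprung catch in the seat, value in m: 0 (within 1 mm) at rest, pressed 1 mm or more as an ear runs over it; an ear first touches it when the lid is turned about 1.1 rad from the notches
- pepper: small spice jar, 47 mm wide, 98 mm high, bystander; origin at the centre of its underside
- chilli_jar: jar with metal lid, 70 mm wide, 112 mm high, bystander; origin at the centre of its underside
- salt_shaker: glass shaker with grey top, 44 mm wide, 90 mm high, bystander; origin at the centre of its underside
Mind the look-alikes: they are no part of the job. Leave any red look-alike of the cup_large alone. Leave any yellow look-alike of the lid alone.

How it is judged (in metres and radians):
On the way, in this order (a step that is already met when the one before it is completed fails the run):
1. the large cup stands in the carrier (z of cup_large in the frame of carrier between 0.002 and 0.01 m and horizontal distance between cup_large and carrier below 0.014 m and angle between cup_large's own z axis and vertical below 0.12 rad), for 0.2 s.
2. the small cup stands in the large cup (all of step 1 and z of cup_small in the frame of cup_large between 0.008 and 0.016 m and horizontal distance between cup_small and cup_large below 0.012 m and angle between cup_small's own z axis and vertical below 0.12 rad), for 0.2 s.
3. the lid lies on its seat, ears in the notches (z of lid in the frame of carrier between 0.044 and 0.0525 m and horizontal distance between lid and carrier below 0.0055 m and angle between lid's own z axis and vertical below 0.08 rad and angle between the x axis of lid and the x axis of carrier, either way round below 0.2 rad), for 0.1 s.
At the end, for the whole second after the job is handed in: Cups nested upright on the floors of carrier and large cup; lid on its seat (4.5 mm in height, 5.5 mm sideways), ears under the ledge, turned clockwise 0.40 to 0.80 rad from the notches (half way is 0.60), catch not pressed, lid gripped by the fingers and held there (all of step 2 and z of lid in the frame of carrier between 0.044 and 0.0525 m and horizontal distance between lid and carrier below 0.0055 m and angle between lid's own z axis and vertical below 0.08 rad and angle between the x axis of lid and the x axis of carrier, either way round between 0.4 and 0.8 rad and value of joint return_ring above 0.25 rad and value of joint lock_click below 0.001 m and contact force between the fingers and lid above 2 N); the arm keeps its last pose, push and grip.
It fails at once if the lid is turned on to the lock click (value of joint lock_click above 0.001 m).
It fails at once if a bystander jar or shaker is moved by 4 cm or tipped over (distance of any of pepper, chilli_jar, salt_shaker from where it was at the start of the episode above 0.04 m or angle between any of pepper, chilli_jar, salt_shaker's own z axis and vertical above 0.5 rad).
It also fails if it takes over 72 s, if anything falls off the work surface, if the arm or the gripper's body presses on something with over 40 N, if the wrist force passes 120 N, or if a joint passes its speed limit or range.

## Robot

A 6-joint arm with a two-finger parallel gripper is mounted at the origin on a cart in front of the work surface, level with it; the furniture and walls round the work are solid. World frame = base frame: x ahead of the robot, y to its left, z up, the work surface at z = 0. Lengths are in mm, angles in rad, forces in N, time in s.
With the tool pointing down it reaches from about 375 to 900 mm from the base axis. Payload 3.1 kg.
Tool frame: the origin (TCP) lies at the very end of the fingers, on their centre line; the grasp point (between the pads) lies 19 mm behind it (pinch_z is the distance from the TCP to the grasp point, in mm); x points along the fingers, y is the direction in which the jaws open and shut, and the axes are right-handed (so a half turn about x gives the same grasp; the last joint's range is limited). The gripper opens to 87 mm and grips with 3 to 60 N. Pads are 19 mm wide; open, the fingers measure 117 mm over their backs; the gripper's body (75 mm by 190 mm) begins 51 mm behind the grasp point.
Start: joints at [0.952, 0.527, 1.433, -0, 1.181, -0.178], TCP at [266.622, 565.251, 183.448] pointing down, gripper open.
Joint ranges: [-3.08, 3.08], [-0.75, 2.2], [0.22, 2.44], [-1.43, 4.57], [0, 2.65], [-2.85, 2.85]. Speed limits (rad/s): [2.79, 2.79, 3.14, 3.14, 3.14, 3.14].

## Interface

Orientations are given as a rotation vector (axis times angle).
In Python, from plant import read_state, camera, camera_info, hand_in, pinch_z gives the robot as it stands.
- The arm moves only by the tool play_rows, never from a script. Its argument "increments" is a list of rows, each a list of 3 entries, a list of its own where there are three numbers: the gripper's target within -1 to 1 (fully open at 1, half-way at 0, shut at -1), then the shift along the world's x, y, z in mm, then the turn, a rotation vector about the world's x, y, z in units of 6 degrees (1.0 is 6 degrees). In form: [[grip, [tx, ty, tz], [rx, ry, rz]], ...]. A call has 1 to 12 rows; each row is the pose to reach, as a shift and turn from the pose commanded when the call began; what a row does not reach only later rows make up. A row lasts 1/8 s, in which the tool goes at most 62.5 mm and 10.7 degrees, less where a joint would pass 70% of its speed; a pose out of reach is approached as far as the arm can. A call with a gripper value outside its range is refused whole. The fingers move at their own pace and stop on an object; "newtons" is the grip in N (left out, the last holds). Time passes only in rows, so rows that repeat a pose let the fingers close. It gives the time, the measured TCP pose, the force and the opening at its end, in the units of the state.
- read_state(): the state, without advancing time (a new reading comes with each control period).
- camera(name): name is "side" or "top"; returns the picture (384x512x3 uint8, blue, green, red); there is no depth.
- camera_info(name): a dict with "camera_matrix" (3x3 intrinsics, pixels), "position" and "rotation" of the camera in the world. Camera axes: x right, y down, z forward; pixel columns grow to the right and rows downward; lengths in mm; the calibration is good to about 2 mm. A picture is of the moment at which its call begins. camera_info takes no time and is no camera call.
- hand_in(): hands the job in, once; it reports no verdict.
The state is a dict: "time_s": time; "qpos": joint angles; "joint_vel": joint speeds; "effort": joint torques, N m; "ee_pos": TCP position; "orientation": TCP orientation; "wrist_force": force on the tool from outside, world axes, zero at the start; "torque": the same for the moment, N m; "gripper_width": finger opening in mm.
Only numpy, scipy, OpenCV 4.12 (cv2) and the standard library are available. Lean on these libraries where they do the work, as an engineer would, in place of code of your own. Each camera call takes 0.05 s, during which the arm holds its last target.

## Working session

There is one attempt and no reset: what is moved stays moved. The work goes in short steps, Python scripts to look and compute and a tool call to move; the robot and the scene stay as the last step left them, time stands still between calls to the robot, and variables do not carry over. Pictures are saved under pics/ and viewed, and the job is handed in when it is done.

Besides the shell and the picture viewer there is one more tool, called after ">>>" as a command line: name --argument value ..., lists and objects as JSON in quotes. play_rows: Moves the arm, as the interface text tells. Its arguments: {"type":"object","properties":{"increments":{"type":"array"},"newtons":{"type":"number"}},"required":["increments"]}

```bash
mkdir -p pics; python3 - <<'E'
from plant import *
import cv2
print(read_state(), pinch_z if not callable(pinch_z) else pinch_z())
for n in("side","top"):
    print(n,camera_info(n)); cv2.imwrite(f"pics/{n}0.png",camera(n))
E
```

```text
{'time_s': 0.0, 'qpos': array([ 9.51513206e-01,  5.28481563e-01,  1.43390948e+00, -4.08835953e-05,
        1.18138085e+00, -1.78489406e-01]), 'joint_vel': array([ 0.00082122,  0.0004916 , -0.0008564 , -0.00033594, -0.00051281,
        0.00163575]), 'effort': array([ 5.38171607e-04, -4.40034628e+01, -1.76594728e+01,  6.32765167e-02,
        5.83184778e-02, -1.65400597e-04]), 'ee_pos': array([266.15652481, 564.58946726, 182.45998146]), 'orientation': array([ 0.34411747,  1.54382822, -0.34731647]), 'wrist_force': array([ 0.2638911 , -0.04186495,  0.64796212]), 'torque': array([-0.00246012, -0.00945977,  0.00426462]), 'gripper_width': 86.99532775984072} 18.700000000000003
side {'camera_matrix': array([[368.73674686,   0.        , 256.32430907],
       [  0.        , 368.73674686, 193.21342944],
       [  0.        ,   0.        ,   1.        ]]), 'position': array([ -68.54487614, -500.23246966,  853.40095987]), 'rotation': array([-2.1340087 ,  0.96073722, -0.45771494])}
top {'camera_matrix': array([[354.92415636,   0.        , 258.73953962],
       [  0.        , 354.92415636, 189.35333692],
       [  0.        ,   0.        ,   1.        ]]), 'position': array([ 480.0776837 ,   56.39293893, 1044.7788748 ]), 'rotation': array([-2.13212801,  2.17778252, -0.14616364])}
```

View pics/top0.png

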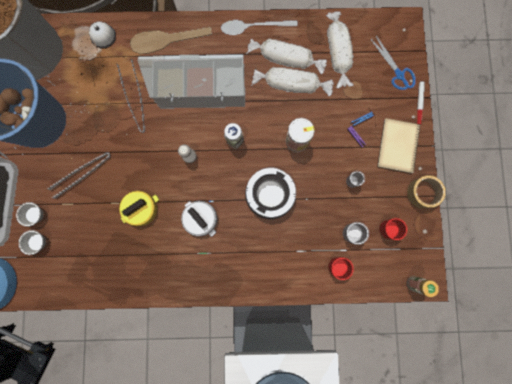

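View pics/side0.png

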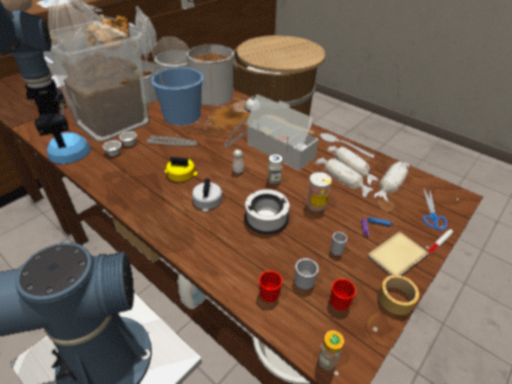

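```bash
cat > h.py <<'E'
import numpy as np,cv2
from plant import *
from scipy.spatial.transform import Rotation as R
def ray(n,u,v,z):
    i=camera_info(n);K=i['camera_matrix'];r=R.from_rotvec(i['rotation']).as_matrix()
    d=r@np.linalg.inv(K)@np.array([u,v,1.]);p=i['position'];return (p+d*(z-p[2])/d[2])
def proj(n,P):
    i=camera_info(n);K=i['camera_matrix'];r=R.from_rotvec(i['rotation']).as_matrix()
    q=K@(r.T@(np.asarray(P,float)-i['position']));return q[:2]/q[2]
E
python3 - <<'E'
from h import *
t=cv2.imread("pics/top0.png");s=cv2.imread("pics/side0.png")
def crop(im,u,v,w,h,k):return cv2.resize(im[v:v+h,u:u+w],None,fx=k,fy=k,interpolation=cv2.INTER_CUBIC)
a=np.hstack([crop(t,175,160,66,75,6),crop(t,236,160,67,75,6)])
cv2.imwrite("pics/c1.png",a)
b=crop(t,330,160,100,75,6)
cv2.imwrite("pics/c2.png",b)
cv2.imwrite("pics/c3.png",crop(s,180,160,190,150,4))
for n,u,v,z in [("carrier",270.5,193,60),("lid bar",199,217,116-48),("large",357,233,62),("small",356.5,179,60),("pep",187,154,95),("salt",234,132,90),("chilli",301,130,112),("br",430,289,98),("red",395,229,62),("red2",341,268,62)]:
    print(n,ray("top",u,v,z).round(0))
E
```

```text
carrier [599.  19.  60.]
lid bar [536. 217.  68.]
large [ 483. -216.   62.]
small [ 634. -224.   60.]
pep [707. 245.  95.]
salt [768. 117.  90.]
chilli [763. -67. 112.]
br [ 335. -388.   98.]
red [ 492. -322.   62.]
red2 [ 390. -167.   62.]
```

View pics/c1.png

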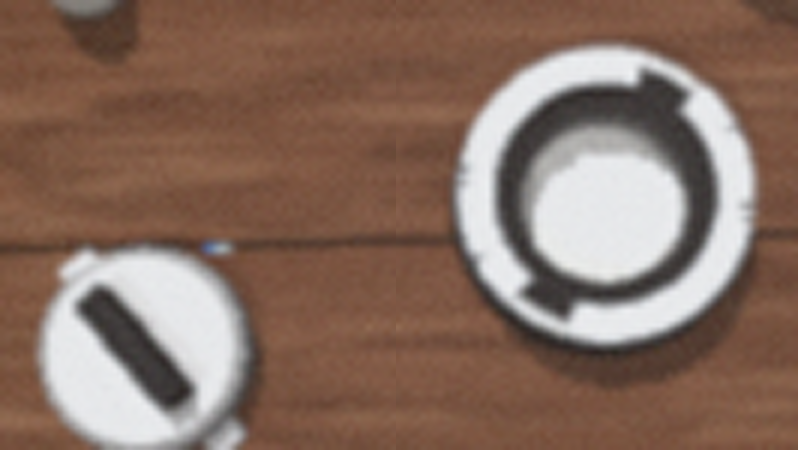

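View pics/c2.png

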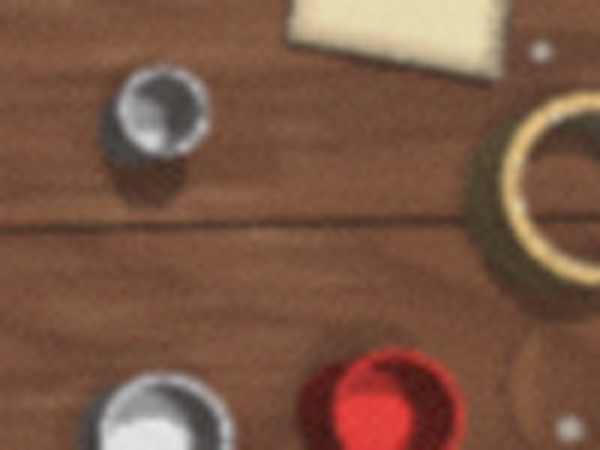

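View pics/c3.png

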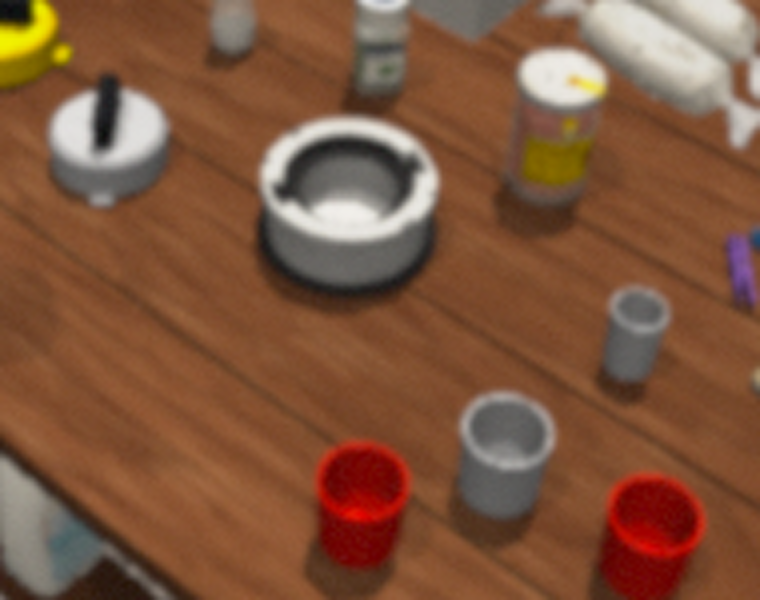

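```bash
cat >> h.py <<'E'
def circ(im,n,c,r,z,col,k,off):
    a=np.linspace(0,2*np.pi,120);P=[((proj(n,[c[0]+r*np.cos(t),c[1]+r*np.sin(t),z])-off+.5)*k) for t in a]
    cv2.polylines(im,[np.int32(np.round(P))],True,col,1)
def up(n,im,u,v,w,h,k): return cv2.resize(im[v:v+h,u:u+w],None,fx=k,fy=k,interpolation=cv2.INTER_CUBIC)
E
python3 - <<'E'
from h import *
st=read_state();M=R.from_rotvec(st['orientation']).as_matrix();print("tool axes\n",M.round(3))
lid=np.array([536,217.]);
def ang(a,b): d=a-b;return np.arctan2(d[1],d[0])
e1=ray("top",188,204.3,2.5)[:2];e2=ray("top",212,232.7,2.5)[:2];print("ears",e1,e2,(e1+e2)/2,ang(e1,e2))
b1=ray("top",175+97/6,160+300/6,68)[:2];b2=ray("top",175+176/6,160+395/6,68)[:2];print("bar",b1,b2,(b1+b2)/2,ang(b1,b2))
n1=ray("top",280.5,175.3,60)[:2];n2=ray("top",261.3,209.5,60)[:2];print("notch",n1,n2,(n1+n2)/2,ang(n1,n2))
t=cv2.imread("pics/top0.png");s=cv2.imread("pics/side0.png")
for nm,c,circs,ut,us in [("carrier",(599,19),[(69,60),(53,60),(74,0)],(235,155),(235,175)),("lid",(536,214),[(50,38),(50,0)],(165,185),(172,170)),("large",(483,-216),[(30,62),(26.5,0)],(322,198),(270,240)),("small",(634,-224),[(20.5,60),(17.5,0)],(322,148),(303,210))]:
    o=[]
    for n,im,u in(("top",t,ut),("side",s,us)):
        I=up(n,im,*u,70,70,6)
        for r,z in circs: circ(I,n,c,r,z,(0,255,0),6,np.array(u))
        o.append(I)
    cv2.imwrite(f"pics/f_{nm}.png",np.hstack(o)[:, :])
a=[cv2.resize(cv2.imread(f"pics/f_{x}.png"),(800,400)) for x in("carrier","lid","large","small")]
cv2.imwrite("pics/fA.png",cv2.resize(np.vstack(a[:2]),(800,800)));
E
```

```text
tool axes
 [[-0.001  0.427  0.904]
 [-0.002  0.904 -0.427]
 [-1.    -0.002 -0.   ]]
ears [578.02495803 260.12442307] [493.49807347 189.83350707] [535.76151575 224.97896507] 0.6937029744559053
bar [555.9355012  238.53193159] [511.76669853 202.35057756] [533.85109987 220.44125458] 0.6863156805071912
notch [649.014488   -10.83644963] [553.82595599  45.3296094 ] [601.42022199  17.24657988] -0.533071710608231
```

View pics/f_carrier.png

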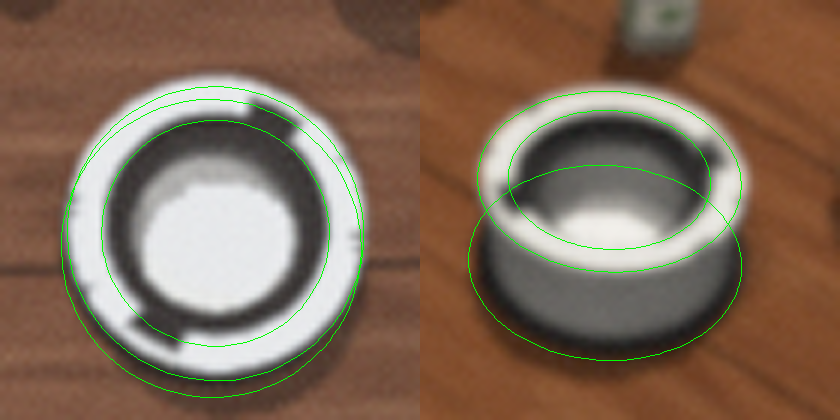

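View pics/f_lid.png

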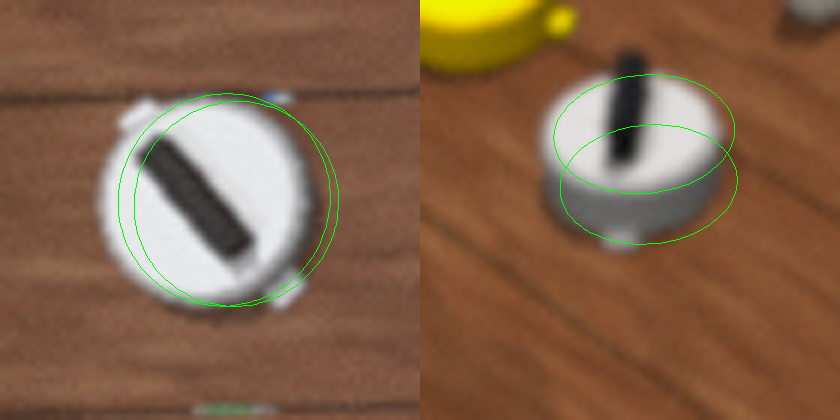

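View pics/f_large.png

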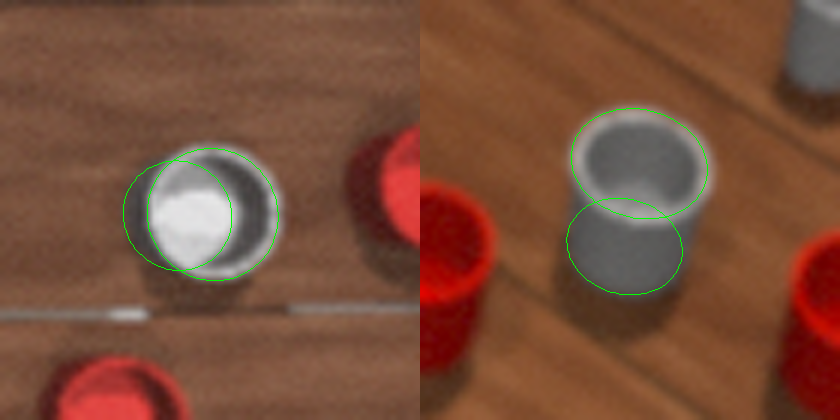

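View pics/f_small.png

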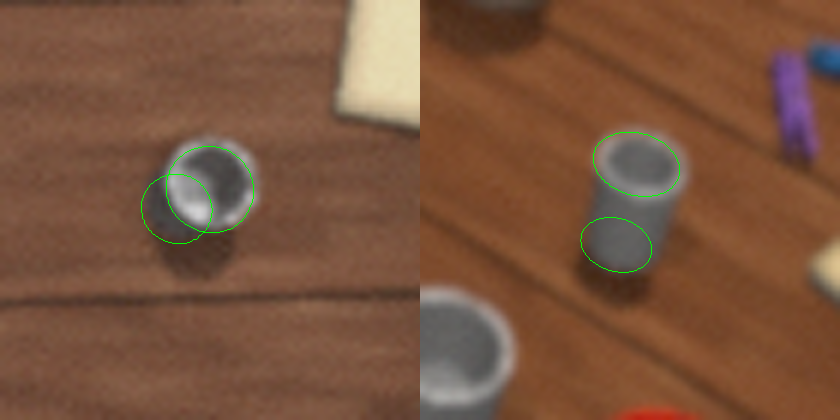

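```bash
cat >> h.py <<'E'
from scipy.ndimage import map_coordinates,gaussian_filter
def fit(n,im,c,circs,rng=14,sign=1,th=None):
    """maximise radial contrast (inside brighter, sign=1) around circles; per camera"""
    g=gaussian_filter(cv2.cvtColor(im,cv2.COLOR_BGR2GRAY).astype(float),0.7)
    a=np.linspace(0,2*np.pi,90,endpoint=False) if th is None else th
    def score(x,y):
        s=0
        for r,z,sg in circs:
            def smp(rr):
                i=camera_info(n) if not hasattr(score,'i') else score.i; score.i=i
                K=i['camera_matrix'];m=R.from_rotvec(i['rotation']).as_matrix()
                P=np.stack([x+rr*np.cos(a),y+rr*np.sin(a),np.full_like(a,z)])
                q=K@(m.T@(P-i['position'][:,None]));return map_coordinates(g,[q[1]/q[2],q[0]/q[2]],order=1)
            s+=sg*np.mean(np.clip((smp(r-2.5)-smp(r+2.5))*np.sign(sg),-20,60))*np.sign(sg)
        return s
    best=None
    for st in(2,0.5):
        c0=c if best is None else best[1]
        R_=rng if best is None else 2
        L=[(score(c0[0]+dx,c0[1]+dy),(c0[0]+dx,c0[1]+dy)) for dx in np.arange(-R_,R_+.1,st) for dy in np.arange(-R_,R_+.1,st)]
        best=max(L)
    return best
E
python3 - <<'E'
from h import *
t=cv2.imread("pics/top0.png");s=cv2.imread("pics/side0.png")
for nm,c,cc in [("carrier",(601,18),[(69,60,1),(53,60,-1)]),("lid",(536,221),[(50,38,1)]),("large",(484,-217),[(30,62,1),(27,62,-1)]),("small",(638,-227),[(20.5,60,1),(18,60,-1)]),
 ("chilli",(763,-67),[(35,112,1)]),("salt",(768,117),[(22,90,1)])]:
    for n,im in(("top",t),("side",s)): print(nm,n,fit(n,im,c,cc))
E
```

```text
carrier top (np.float64(113.37152435269064), (np.float64(604.0), np.float64(17.5)))
carrier side (np.float64(89.40721866274092), (np.float64(601.0), np.float64(17.5)))
lid top (np.float64(50.74319019759907), (np.float64(536.0), np.float64(224.5)))
lid side (np.float64(35.59109912244659), (np.float64(531.0), np.float64(219.5)))
large top (np.float64(48.69193979376889), (np.float64(484.0), np.float64(-216.5)))
large side (np.float64(32.07019047685471), (np.float64(483.0), np.float64(-218.0)))
small top (np.float64(36.22827208997276), (np.float64(636.5), np.float64(-225.0)))
small side (np.float64(15.650137752741028), (np.float64(636.5), np.float64(-226.5)))
chilli top (np.float64(60.0), (np.float64(765.5), np.float64(-66.0)))
chilli side (np.float64(48.65497317278701), (np.float64(762.5), np.float64(-67.5)))
salt top (np.float64(60.0), (np.float64(773.0), np.float64(121.0)))
salt side (np.float64(34.53513747973324), (np.float64(776.0), np.float64(125.5)))
```

>>> play_rows --increments '[[1,[20,-30,0],[0,0,0]],[1,[40,-85,0],[0,0,0]],[1,[60,-145,0],[0,0,0]],[1,[80,-205,0],[0,0,0]],[1,[100,-265,0],[0,0,0]],[1,[120,-325,0],[0,0,0]],[1,[140,-385,0],[0,0,0]],[1,[160,-445,0],[0,0,0]],[1,[180,-505,0],[0,0,0]],[1,[195,-565,0],[0,0,0]],[1,[205,-625,0],[0,0,0]],[1,[212,-680,0],[0,0,0]]]'

```text
time_s: 1.6
ee_pos: [478.8, -117.0, 183.2]
orientation: [0.346, 1.543, -0.346]
wrist_force: [0.8, 0.5, -1.6]
gripper_width: 86.9
```

>>> play_rows --increments '[[1,[2,-50,-10],[0,0,0]],[1,[5,-90,-40],[0,0,0]],[1,[5,-102,-70],[0,0,0]],[1,[5,-102,-80],[0,0,0]],[1,[5,-102,-80],[0,0,0]]]'

```text
time_s: 2.22
ee_pos: [483.0, -215.7, 102.9]
orientation: [0.346, 1.545, -0.345]
wrist_force: [0.3, -0.1, 0.5]
gripper_width: 87.0
```

```bash
python3 - <<'E'
from h import *
t=camera("top");s=camera("side")
cv2.imwrite("pics/a1.png",np.hstack([up("t",t,300,180,110,100,4)[:,:400],up("s",s,245,220,100,100,4)]))
p=read_state()['ee_pos'];print(p,proj("top",p)-[300,180],proj("side",p)-[245,220])
E
```

```text
[ 484.07916864 -216.07665127  104.24614157] [61.32528751 52.59726024] [63.01020939 36.17278073]
```

View pics/a1.png

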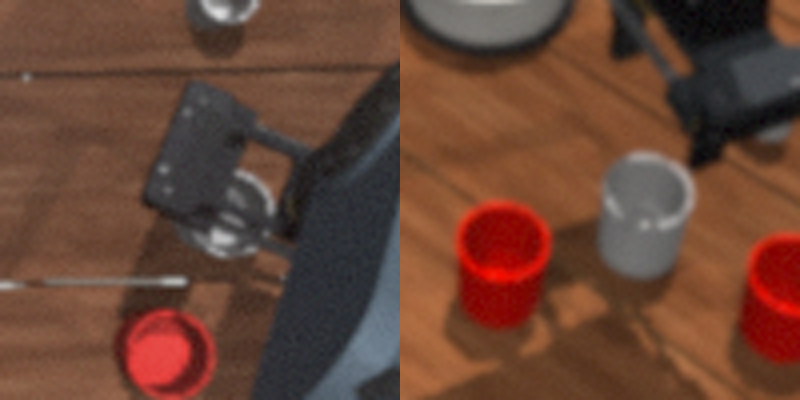

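```bash
python3 - <<'E'
from h import *
st=read_state();p=st['ee_pos'];M=R.from_rotvec(st['orientation']).as_matrix()
for n,o in(("top",[300,180]),("side",[245,220])):
  for d in(-58,-44,44,58): print(n,d,((proj(n,p+M[:,1]*d)-o)*4).round())
s=camera("side");cv2.imwrite("pics/a2.png",up("s",s,260,170,120,90,6))
E
```

```text
top -58 [327. 247.]
top -44 [308. 238.]
top 44 [183. 183.]
top 58 [164. 174.]
side -58 [299. 213.]
side -44 [287. 196.]
side 44 [219.  96.]
side 58 [209.  82.]
```

View pics/a2.png

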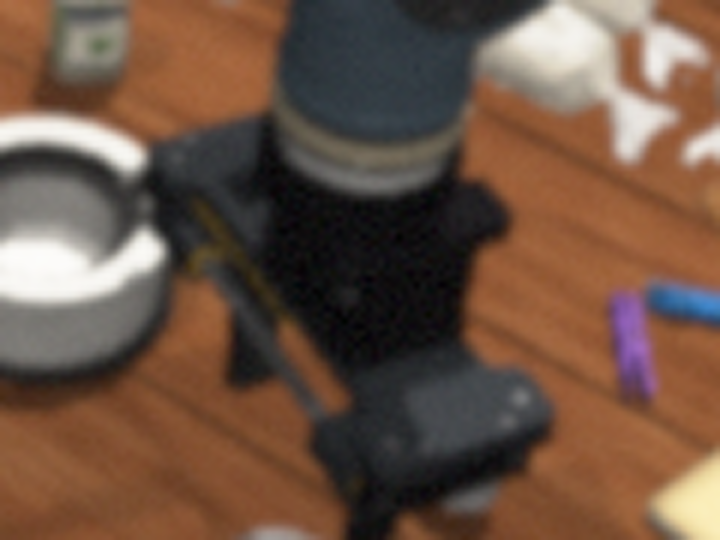

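```bash
python3 - <<'E'
from h import *
st=read_state();p=st['ee_pos'];M=R.from_rotvec(st['orientation']).as_matrix()
for dz in(0,10,20,30):
  print(dz,[ (proj("side",p+M[:,1]*d+[0,0,dz])).round() for d in(-50,50)])
s=camera("side");cv2.imwrite("pics/a3.png",up("s",s,285,215,60,60,10))
E
```

```text
0 [array([318., 271.]), array([299., 242.])]
10 [array([319., 268.]), array([299., 240.])]
20 [array([319., 266.]), array([300., 237.])]
30 [array([320., 263.]), array([300., 235.])]
```

View pics/a3.png

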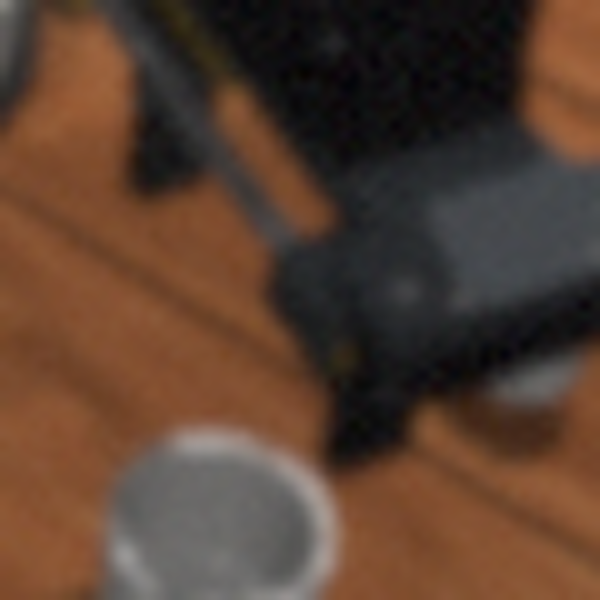

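>>> play_rows --increments '[[0.38,[0,0,0],[0,0,0]],[0.38,[0,0,0],[0,0,0]],[0.38,[0,0,0],[0,0,0]],[0.38,[0,0,0],[0,0,0]]]'

```text
time_s: 2.92
ee_pos: [483.6, -216.8, 103.5]
orientation: [0.346, 1.543, -0.346]
wrist_force: [0.0, 0.5, -0.2]
gripper_width: 61.7
```

```bash
python3 - <<'E'
from h import *
st=read_state();p=st['ee_pos'];M=R.from_rotvec(st['orientation']).as_matrix();w=st['gripper_width']/2+7
print(p,w)
s=camera("side");I=up("s",s,285,215,60,60,10)
for dz in (0,10,20):
  for d in(-w,0,w):
    q=(proj("side",p+M[:,1]*d+[0,0,dz])-[285,215]+.5)*10; cv2.circle(I,tuple(int(v) for v in q),4,(0,255-dz*12,255),-1)
cv2.imwrite("pics/a4.png",I)
E
```

```text
[ 483.61886835 -216.77688657  103.49030966] 37.8452795717839
```

View pics/a4.png

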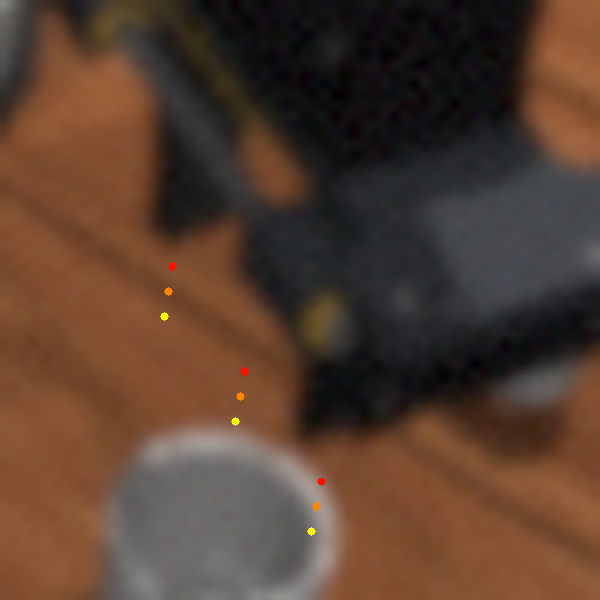

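>>> play_rows --increments '[[1,[0,0,0],[0,0,0]],[1,[0,0,0],[0,0,0]],[1,[0,0,0],[0,0,0]],[1,[0,0,-20],[0,0,0]],[1,[0,0,-45],[0,0,0]],[1,[0,0,-58],[0,0,0]],[1,[0,0,-58],[0,0,0]]]'

```text
time_s: 3.85
ee_pos: [483.0, -216.4, 44.7]
orientation: [0.346, 1.545, -0.345]
wrist_force: [-0.4, -0.6, 0.6]
gripper_width: 86.8
```

```bash
python3 - <<'E'
from h import *
st=read_state();p=st['ee_pos'];print(p)
s=camera("side");I=up("s",s,260,200,100,90,7);cv2.imwrite("pics/a5.png",I)
t=camera("top");I=up("s",t,310,180,100,80,7);cv2.imwrite("pics/a6.png",I)
E
```

```text
[ 483.04557964 -216.35370908   44.66280293]
```

View pics/a5.png

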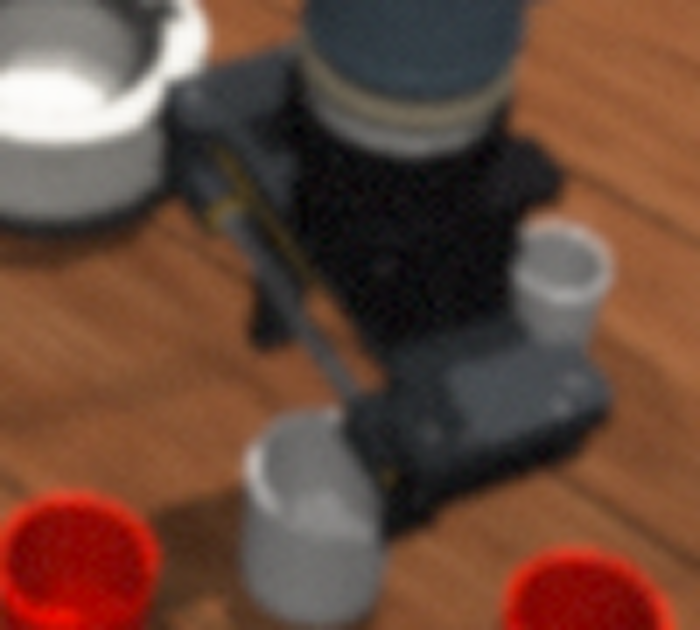

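View pics/a6.png

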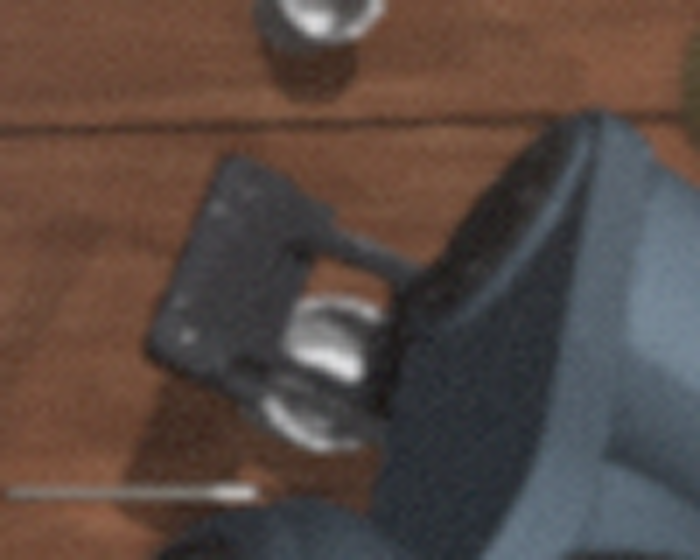

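```bash
python3 - <<'E'
from h import *
st=read_state();p=st['ee_pos'];M=R.from_rotvec(st['orientation']).as_matrix()
t=camera("top")
cv2.imwrite("pics/a7.png",up("t",t,320,190,50,55,12))
for z in(80,110,140,170):
  c=[ray("top",310+a/7,180+b/7,z) for a,b in((230,155),(150,352))]
  m=(c[0]+c[1])/2-p
  print(z,np.linalg.norm(c[0]-c[1]),"y",m@M[:,1],"perp",m@M[:,2])
E
```

```text
80 83.28784102954418 y 71.06841488282186 perp 17.255583474425524
110 80.69798827038403 y 76.49139901309488 perp 13.003354922160018
140 78.10813551122385 y 81.91438314336794 perp 8.75112636989461
170 75.51828275206364 y 87.33736727364095 perp 4.498897817629102
```

View pics/a7.png

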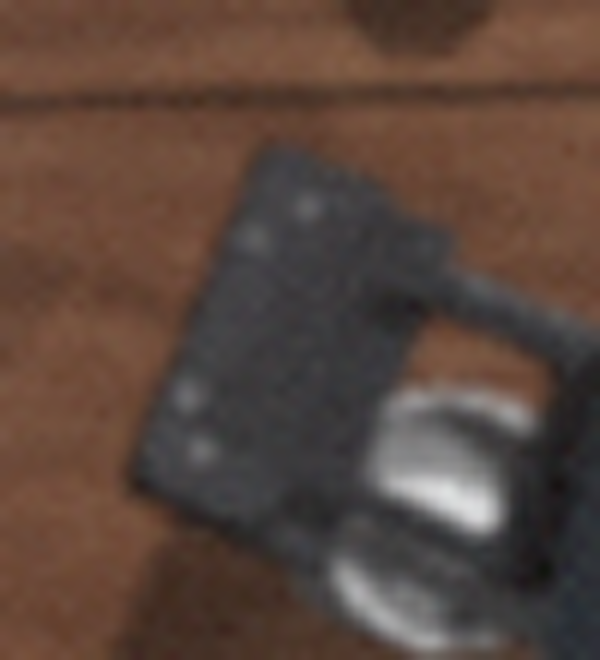

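```bash
python3 - <<'E'
from h import *
st=read_state();p=st['ee_pos'];M=R.from_rotvec(st['orientation']).as_matrix();print(p)
s=camera("side");I=up("s",s,260,200,100,90,7)
t=camera("top");J=up("s",t,310,180,100,90,7)
for n,A,o in(("side",I,[260,200]),("top",J,[310,180])):
  f=lambda y,q,z: tuple(int(v) for v in (proj(n,p+M[:,1]*y+M[:,2]*q+[0,0,z])-o+.5)*7)
  for z,c in((70,(0,255,0)),(135,(255,255,0))):
    cv2.polylines(A,[np.array([f(95,37.5,z),f(95,-37.5,z),f(-95,-37.5,z),f(-95,37.5,z)])],True,c,1)
  for y in(-50,50): cv2.line(A,f(y,0,0),f(y,0,70),(0,0,255),1)
cv2.imwrite("pics/a8.png",cv2.resize(np.hstack([I,J]),(800,360)))
E
```

```text
[ 484.20571667 -217.16577168   46.10283339]
```

View pics/a8.png

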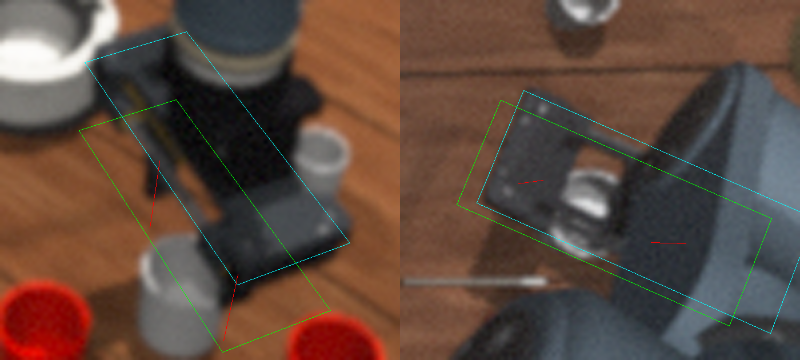

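>>> play_rows --increments '[[1,[0,0,-10],[0,0,0]],[1,[0,0,-20],[0,0,0]],[1,[0,0,-30],[0,0,0]],[1,[0,0,-30],[0,0,0]]]'

```text
time_s: 4.6
ee_pos: [482.8, -216.2, 14.2]
orientation: [0.347, 1.545, -0.345]
wrist_force: [-0.8, 0.0, 0.2]
gripper_width: 86.9
```

```bash
python3 - <<'E'
from h import *
st=read_state();p=st['ee_pos'];print(p)
s=camera("side");I=up("s",s,260,200,100,90,7);cv2.imwrite("pics/a9.png",I)
E
```

```text
[ 482.80754102 -216.1788579    14.24529132]
```

View pics/a9.png

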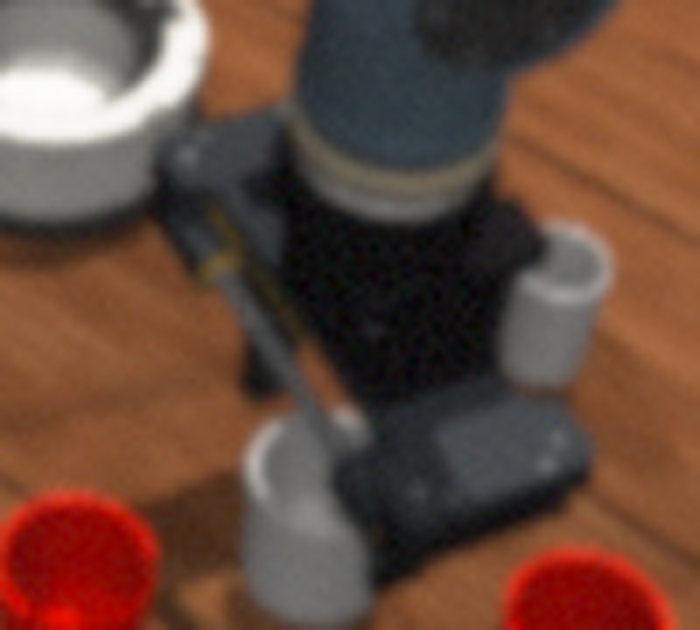

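>>> play_rows --increments '[[1,[0,0,-6],[0,0,0]],[0.0,[0,0,-6],[0,0,0]],[0.0,[0,0,-6],[0,0,0]],[0.0,[0,0,-6],[0,0,0]],[0.0,[0,0,-6],[0,0,0]],[0.0,[0,0,-6],[0,0,0]],[0.0,[0,0,4],[0,0,0]],[0.0,[0,0,34],[0,0,0]],[0.0,[0,0,80],[0,0,0]],[0.0,[0,0,120],[0,0,0]],[0.0,[0,0,120],[0,0,0]]]' --newtons 25

```text
time_s: 6.02
ee_pos: [485.8, -218.1, 139.0]
orientation: [0.343, 1.536, -0.348]
wrist_force: [-0.1, 0.3, -0.7]
gripper_width: 59.6
```

```bash
python3 - <<'E'
from h import *
st=read_state();p=st['ee_pos'];print(p)
s=camera("side");I=up("s",s,260,150,100,90,7);cv2.imwrite("pics/a10.png",I)
E
```

```text
[ 485.77405721 -218.11585266  138.9542042 ]
```

View pics/a10.png

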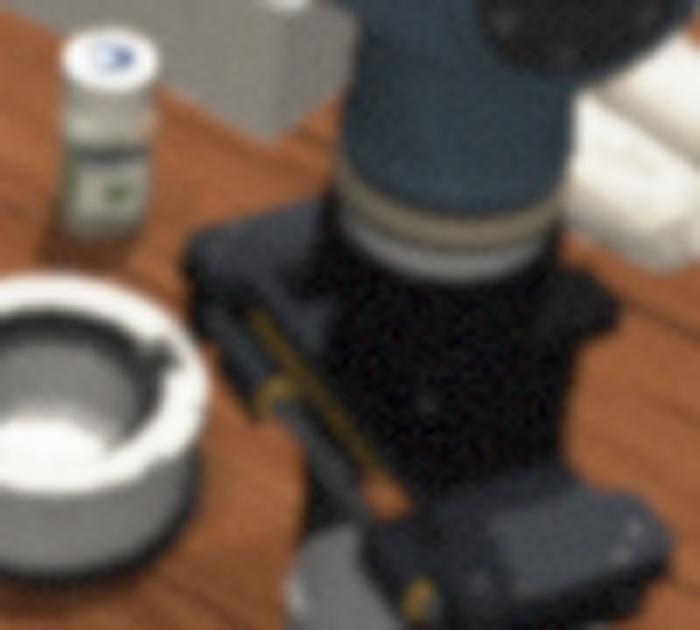

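```bash
python3 - <<'E'
from h import *
s=camera("side");I=up("s",s,260,195,100,90,7);cv2.imwrite("pics/a11.png",I)
st=read_state();p=st['ee_pos'];print(p,st['wrist_force'],st['orientation'],proj("side",p))
E
```

```text
[ 483.16667664 -216.34981293  135.51676414] [-0.2226532   0.69047902 -1.53789215] [ 0.3457382   1.54322074 -0.34554993] [309.29263796 248.56413407]
```

View pics/a11.png

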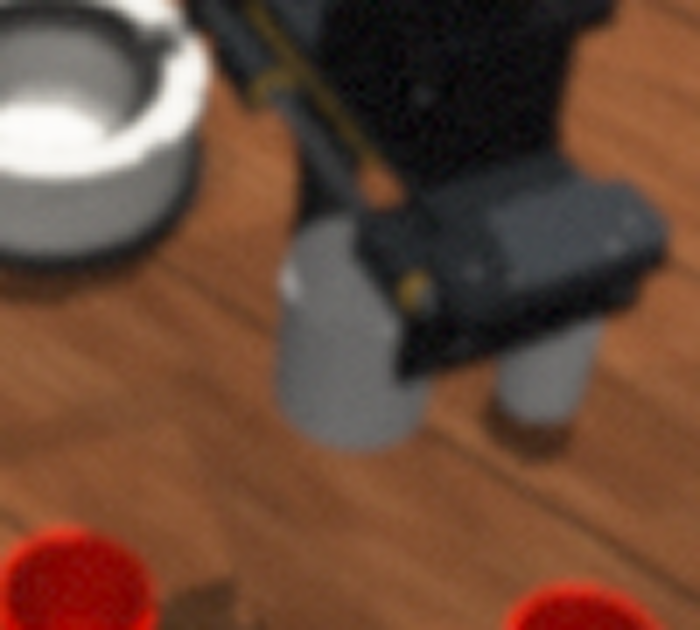

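>>> play_rows --increments '[[0,[15,30,0],[0,0,0]],[0,[40,75,0],[0,0,0]],[0,[65,125,0],[0,0,0]],[0,[90,175,0],[0,0,0]],[0,[110,215,0],[0,0,0]],[0,[119,234,-10],[0,0,0]],[0,[119,234,-30],[0,0,0]],[0,[119,234,-50],[0,0,0]],[0,[119,234,-50],[0,0,0]]]'

```text
time_s: 7.25
ee_pos: [599.3, 17.0, 82.1]
orientation: [0.346, 1.551, -0.347]
wrist_force: [0.1, -0.5, -2.0]
gripper_width: 59.4
```

```bash
python3 - <<'E'
from h import *
s=camera("side");I=up("s",s,215,125,100,110,6)
t=camera("top");J=up("t",t,230,140,100,110,6)
st=read_state();p=st['ee_pos'];print(p,st['gripper_width'])
for n,A,o in(("side",I,np.array([215,125])),("top",J,np.array([230,140]))):
    for r,z in((69,60),(53,60)): circ(A,n,(602.5,17.5),r,z,(0,255,0),6,o)
    zz=p[2]+38-46
    circ(A,n,p,26.5,zz,(0,255,255),6,o);circ(A,n,p,30,zz+62,(0,255,255),6,o)
cv2.imwrite("pics/b1.png",cv2.resize(np.hstack([I,J]),(800,440)))
E
```

```text
[601.83085995  16.69415079  84.54732293] 59.09595611303147
```

View pics/b1.png

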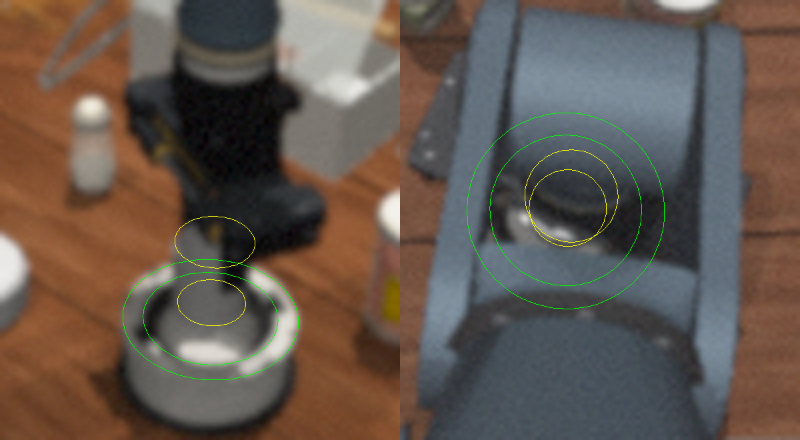

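```bash
python3 - <<'E'
from h import *
s=camera("side");I=up("s",s,235,165,70,60,11);I=cv2.convertScaleAbs(I,alpha=1.5,beta=20)
p=read_state()['ee_pos'];o=np.array([235,165]);print(p)
circ(I,"side",p,26.5,p[2]-8,(0,255,255),11,o)
cv2.imwrite("pics/b2.png",I)
E
```

```text
[602.52262052  16.71129343  85.30747044]
```

View pics/b2.png

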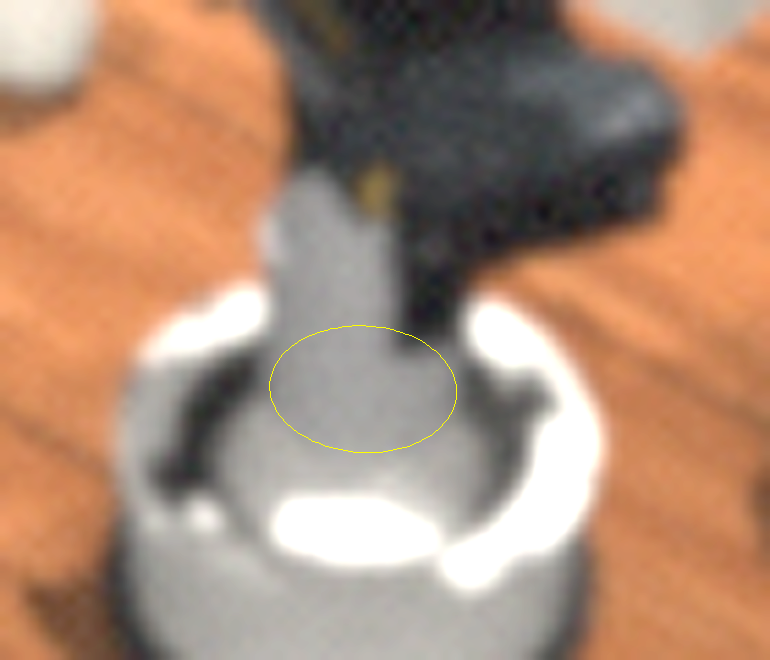

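>>> play_rows --increments '[[0,[0,0,-15],[0,0,0]],[0,[0,0,-35],[0,0,0]],[0,[0,0,-52],[0,0,0]],[0,[0,0,-62],[0,0,0]],[0,[0,0,-67],[0,0,0]],[0,[0,0,-68],[0,0,0]],[0,[0,0,-69],[0,0,0]],[0,[0,0,-69],[0,0,0]]]'

```text
time_s: 8.4
ee_pos: [603.0, 17.2, 16.9]
orientation: [0.346, 1.542, -0.346]
wrist_force: [0.9, -0.7, -1.1]
gripper_width: 59.3
```

>>> play_rows --increments '[[0.56,[0,0,0],[0,0,0]],[0.56,[0,0,0],[0,0,0]],[0.56,[0,0,0],[0,0,0]],[0.56,[0,0,10],[0,0,0]],[0.56,[0,0,40],[0,0,0]],[0.56,[0,0,90],[0,0,0]],[1,[0,-40,120],[0,0,0]],[1,[10,-95,120],[0,0,0]],[1,[20,-150,120],[0,0,0]],[1,[30,-205,120],[0,0,0]],[1,[34,-243,120],[0,0,0]]]'

```text
time_s: 9.78
ee_pos: [637.2, -228.7, 137.4]
orientation: [0.346, 1.541, -0.347]
wrist_force: [-0.2, 0.4, -0.0]
gripper_width: 86.9
```

```bash
python3 - <<'E'
from h import *
s=camera("side");t=camera("top")
st=read_state();print(st['ee_pos'],st['gripper_width'])
for n,im,c,cc in [("top",t,(602,17),[(30,68,1),(27,68,-1)]),("side",s,(602,17),[(30,68,1),(27,68,-1)]),("top",t,(602,17),[(69,60,1),(53,60,-1)]),("side",s,(602,17),[(69,60,1),(53,60,-1)])]: print(n,fit(n,im,c,cc))
I=up("s",s,225,170,90,75,5);J=up("s",t,225,155,70,75,5)
cv2.imwrite("pics/b3.png",np.hstack([I,J]))
E
```

```text
[ 637.31576565 -231.15649937  137.25096939] 87.05244096929809
top (np.float64(41.64163327766997), (np.float64(603.5), np.float64(17.0)))
side (np.float64(18.114762980885082), (np.float64(601.0), np.float64(15.5)))
top (np.float64(113.62882654135623), (np.float64(604.5), np.float64(17.5)))
side (np.float64(99.4595711584795), (np.float64(601.5), np.float64(18.0)))
```

View pics/b3.png

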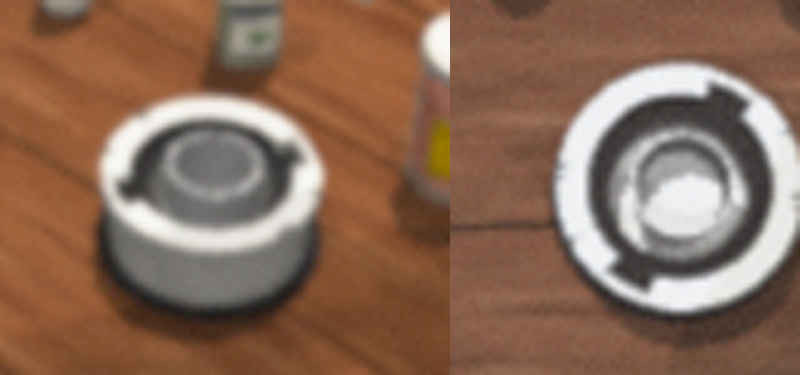

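>>> play_rows --increments '[[1,[0,0,-40],[0,0,0]],[1,[0,0,-90],[0,0,0]],[1,[0,0,-115],[0,0,0]],[1,[0,0,-125],[0,0,0]],[1,[0,0,-125],[0,0,0]],[1,[0,0,-125],[0,0,0]]]'

```text
time_s: 10.62
ee_pos: [637.9, -226.1, 13.2]
orientation: [0.345, 1.54, -0.346]
wrist_force: [-0.0, 0.6, 0.0]
gripper_width: 87.0
```

```bash
python3 - <<'E'
from h import *
s=camera("side");t=camera("top")
st=read_state();p=st['ee_pos'];print(p,st['gripper_width'])
M=R.from_rotvec(st['orientation']).as_matrix()
o=np.array([290,175]);I=up("s",s,*o,80,75,7);k=7
for y in(-44,44):
  for dz in(30,40): cv2.circle(I,tuple(int(v) for v in (proj("side",p+M[:,1]*y+[0,0,dz])-o+.5)*k),2,(0,0,255) if dz==30 else (0,255,255),-1)
circ(I,"side",(636.5,-225.7),20.5,60,(0,255,0),7,o)
cv2.imwrite("pics/b4.png",I)
E
```

```text
[ 637.73458351 -226.23497566   13.15768699] 86.79421262306052
```

View pics/b4.png

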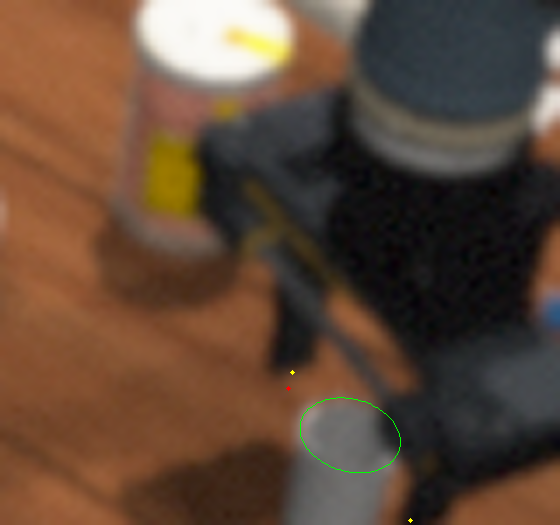

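>>> play_rows --increments '[[1,[0,0,-3],[0,0,0]],[-0.5,[0,0,-3],[0,0,0]],[-0.5,[0,0,-3],[0,0,0]],[-0.5,[0,0,-3],[0,0,0]],[-0.5,[0,0,-3],[0,0,0]],[-0.5,[0,0,-3],[0,0,0]],[-0.5,[0,0,-3],[0,0,0]],[-0.5,[0,0,5],[0,0,0]],[-0.5,[0,0,35],[0,0,0]],[-0.5,[0,0,80],[0,0,0]],[-0.5,[0,0,127],[0,0,0]],[-0.5,[0,0,127],[0,0,0]]]' --newtons 20

```text
time_s: 12.22
ee_pos: [640.0, -227.5, 144.2]
orientation: [0.343, 1.532, -0.347]
wrist_force: [-0.1, 0.3, -0.5]
gripper_width: 39.5
```

```bash
python3 - <<'E'
from h import *
s=camera("side")
st=read_state();p=st['ee_pos'];print(p,st['gripper_width'])
o=np.array([290,165]);I=up("s",s,*o,90,85,7)
circ(I,"side",p,17.5,p[2]-8.5,(0,255,0),7,o)
cv2.imwrite("pics/b5.png",I)
E
```

```text
[ 638.0255184  -226.44189435  141.34276982] 39.645160705438855
```

View pics/b5.png

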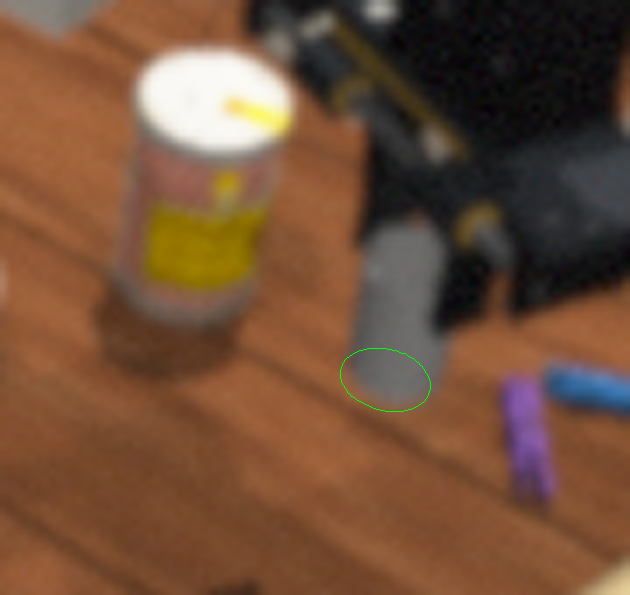

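```bash
python3 - <<'E'
from h import *
s=camera("side");t=camera("top")
st=read_state();p=st['ee_pos'];print(p,st['gripper_width'],st['orientation'])
o=np.array([330,185]);I=up("s",s,*o,40,45,13)
for c in[(p[0],p[1])]:
  for r,z in((17.5,0),(20.5,60)): circ(I,"side",c,r,p[2]-8.5+z,(0,255,0),13,o)
o=np.array([325,145]);J=up("s",t,*o,60,60,9)
for r,z in((17.5,0),(20.5,60)): circ(J,"top",p,r,p[2]-8.5+z,(0,255,0),9,o)
cv2.imwrite("pics/b6.png",I);cv2.imwrite("pics/b7.png",J)
E
```

```text
[ 635.72089762 -225.23509343  137.85063609] 39.648472645069624 [ 0.34619782  1.54477131 -0.34537961]
```

View pics/b6.png

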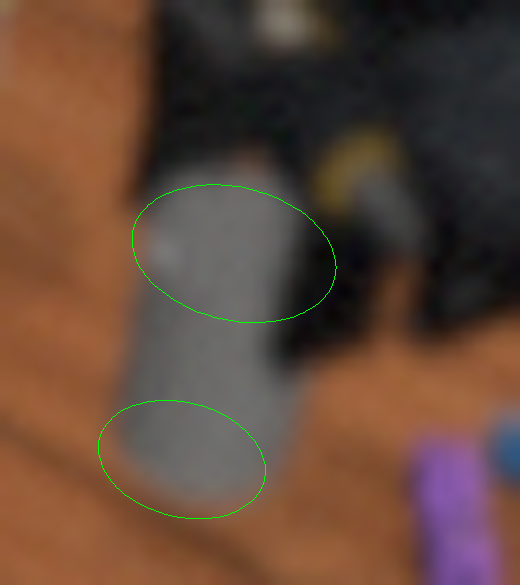

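View pics/b7.png

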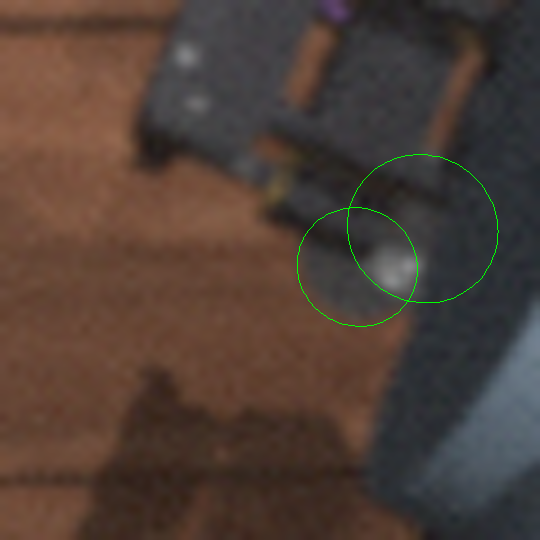

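>>> play_rows --increments '[[-0.5,[-4,30,0],[0,0,0]],[-0.5,[-11,80,0],[0,0,0]],[-0.5,[-18,130,0],[0,0,0]],[-0.5,[-25,180,0],[0,0,0]],[-0.5,[-30,222,0],[0,0,0]],[-0.5,[-33,243,-15],[0,0,0]],[-0.5,[-33,243,-40],[0,0,0]],[-0.5,[-33,243,-47],[0,0,0]],[-0.5,[-33,243,-47],[0,0,0]],[-0.5,[-33,243,-47],[0,0,0]]]'

```text
time_s: 13.62
ee_pos: [604.2, 16.6, 91.8]
orientation: [0.346, 1.542, -0.346]
wrist_force: [0.4, 1.2, -1.4]
gripper_width: 39.4
```

```bash
python3 - <<'E'
from h import *
s=camera("side")
st=read_state();p=st['ee_pos'];print(p,st['gripper_width'])
o=np.array([235,145]);I=up("s",s,*o,70,80,9)
circ(I,"side",p,17.5,p[2]-8.5,(0,255,0),9,o)
circ(I,"side",(602.5,17),30,68,(0,255,255),9,o)
cv2.imwrite("pics/b8.png",I)
E
```

```text
[604.36615959  16.58096147  92.05931548] 39.698203926046546
```

View pics/b8.png

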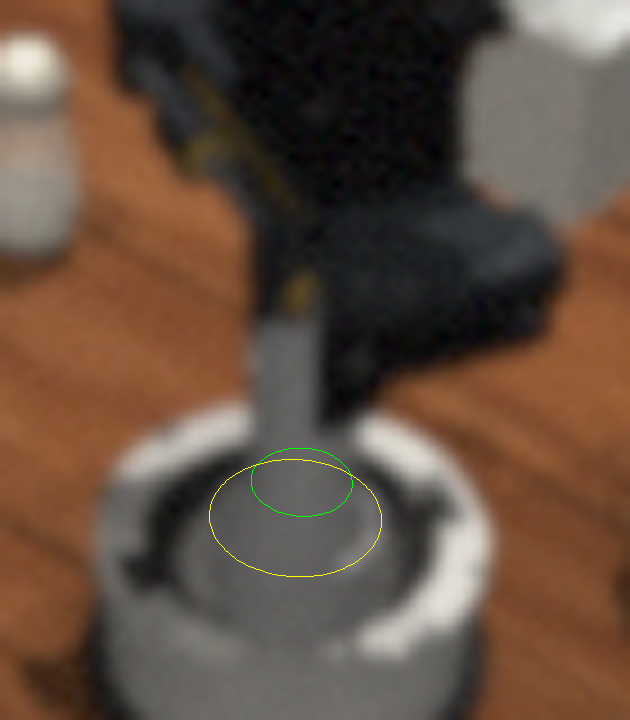

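>>> play_rows --increments '[[-0.5,[-1,0,-15],[0,0,0]],[-0.5,[-1,0,-30],[0,0,0]],[-0.5,[-1,0,-43],[0,0,0]],[-0.5,[-1,0,-52],[0,0,0]],[-0.5,[-1,0,-58],[0,0,0]],[-0.5,[-1,0,-60],[0,0,0]],[-0.5,[-1,0,-60],[0,0,0]]]'

```text
time_s: 14.55
ee_pos: [602.8, 17.2, 31.6]
orientation: [0.346, 1.543, -0.346]
wrist_force: [0.6, 0.5, -0.7]
gripper_width: 39.2
```

```bash
python3 - <<'E'
from h import *
s=camera("side")
st=read_state();p=st['ee_pos'];print(p,st['gripper_width'],st['wrist_force'])
o=np.array([235,145]);I=up("s",s,*o,70,80,9)
cv2.imwrite("pics/b9.png",I)
E
```

```text
[602.95306723  17.20352203  31.76801231] 39.70686102882876 [ 0.27962832  0.08619162 -1.29228316]
```

View pics/b9.png

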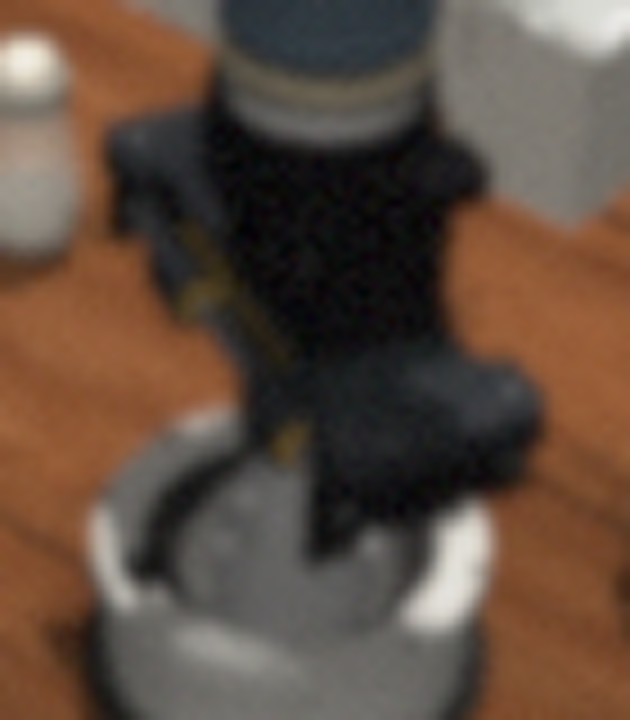

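>>> play_rows --increments '[[-0.5,[0,0,-1],[0,0,0]],[-0.5,[0,0,-2],[0,0,0]],[-0.5,[0,0,-3],[0,0,0]],[-0.5,[0,0,-3],[0,0,0]]]'

```text
time_s: 15.1
ee_pos: [602.8, 17.2, 29.2]
orientation: [0.346, 1.542, -0.346]
wrist_force: [-0.7, -0.1, 4.6]
gripper_width: 39.8
```

>>> play_rows --increments '[[-0.5,[0,0,1],[0,0,0]],[-0.5,[0,0,1],[0,0,0]],[0.25,[0,0,1],[0,0,0]],[0.25,[0,0,1],[0,0,0]],[0.25,[0,0,1],[0,0,0]],[0.25,[0,0,15],[0,0,0]],[0.25,[0,0,50],[0,0,0]],[0.25,[0,0,100],[0,0,0]],[0.6,[-10,50,120],[0,0,0]],[0.6,[-30,105,120],[0,0,0]],[0.6,[-50,160,120],[0,0,0]],[0.6,[-60,190,120],[0,0,0]]]'

```text
time_s: 16.6
ee_pos: [541.0, 209.8, 149.5]
orientation: [0.344, 1.543, -0.344]
wrist_force: [0.5, -0.1, 0.5]
gripper_width: 69.0
```

```bash
python3 - <<'E'
from h import *
s=camera("side");t=camera("top")
st=read_state();print(st['ee_pos'],st['gripper_width'])
for n,im,c,cc in [("top",t,(602,17),[(30,68,1),(27,68,-1)]),("side",s,(602,17),[(30,68,1),(27,68,-1)]),("top",t,(602,17),[(20.5,78,1),(18,78,-1)]),("side",s,(602,17),[(20.5,78,1),(18,78,-1)])]: print(n,fit(n,im,c,cc))
I=up("s",s,225,165,90,75,5);J=up("s",t,225,155,70,75,5)
cv2.imwrite("pics/b10.png",np.hstack([I,J]))
E
```

```text
[540.86635431 210.45186193 149.36294157] 69.39331004688361
top (np.float64(40.227747409038756), (np.float64(604.0), np.float64(16.5)))
side (np.float64(16.252607681714412), (np.float64(601.0), np.float64(15.5)))
top (np.float64(19.642460540896508), (np.float64(607.5), np.float64(27.5)))
side (np.float64(9.43451684388164), (np.float64(601.5), np.float64(16.0)))
```

View pics/b10.png

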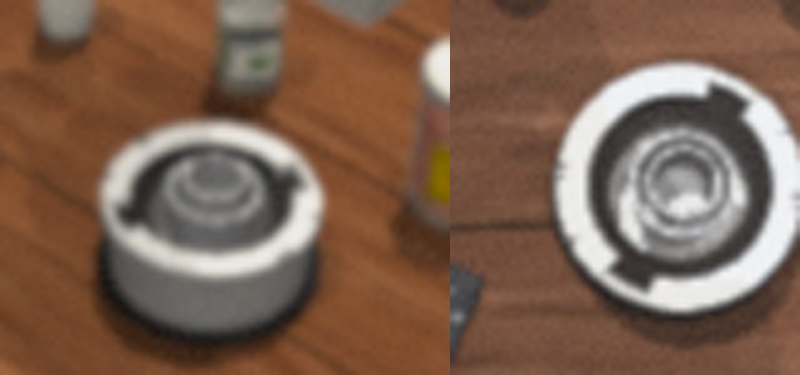

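>>> play_rows --increments '[[0.6,[-2,4,0],[0,0,1]],[0.6,[-4,8,0],[0,0,2.7]],[0.6,[-6,12,0],[0,0,4.4]],[0.6,[-8,15,0],[0,0,6.1]],[0.6,[-8,15,-10],[0,0,7.8]],[0.6,[-8,15,-30],[0,0,9.5]],[0.6,[-8,15,-55],[0,0,10.8]],[0.6,[-8,15,-70],[0,0,10.8]],[0.6,[-8,15,-70],[0,0,10.8]],[0.6,[-8,15,-70],[0,0,10.8]]]'

```text
time_s: 17.95
ee_pos: [535.5, 222.2, 79.2]
orientation: [-0.539, 1.501, 0.539]
wrist_force: [0.4, 0.1, 0.1]
gripper_width: 69.9
```

```bash
python3 - <<'E'
from h import *
s=camera("side");t=camera("top")
st=read_state();p=st['ee_pos'];M=R.from_rotvec(st['orientation']).as_matrix();print(p,st['gripper_width'],M[:,1],np.arctan2(M[1,1],M[0,1]))
I=up("s",s,160,125,75,95,6);J=up("s",t,160,175,80,95,6)
cv2.imwrite("pics/d1.png",cv2.resize(np.hstack([I,J]),(780,478)))
E
```

```text
[535.52546782 222.34530217  79.4337943 ] 69.6665293533558 [-0.63614567  0.77156834 -0.00098967] 2.260289204574158
```

View pics/d1.png

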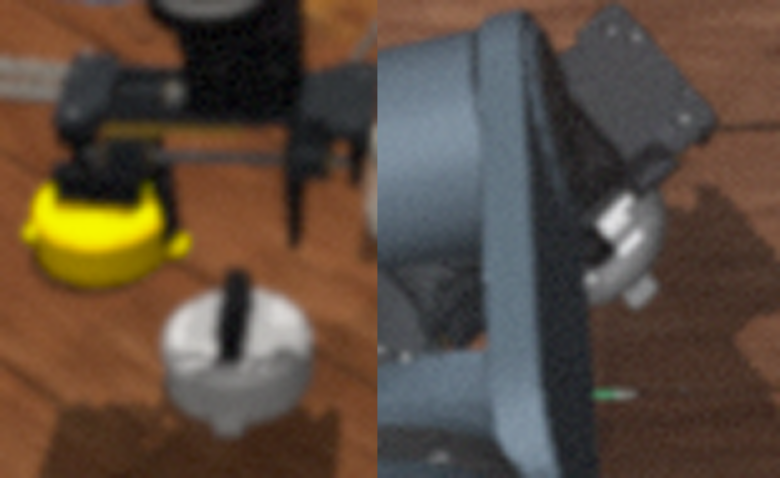

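```bash
python3 - <<'E'
from h import *
st=read_state();p=st['ee_pos'];M=R.from_rotvec(st['orientation']).as_matrix()
for dz in(0,20,40,60): print(dz,proj("side",p+[0,0,dz]),[proj("side",p+M[:,1]*y+[0,0,dz]).round(1) for y in(-42,42)])
s=camera("side");cv2.imwrite("pics/d2.png",up("s",s,165,130,75,65,10))
E
```

```text
0 [206.14527733 180.92833871] [array([219. , 181.3]), array([193.3, 180.5])]
20 [205.71108235 176.17124479] [array([218.7, 176.6]), array([192.8, 175.8])]
40 [205.26713037 171.30725182] [array([218.4, 171.7]), array([192.2, 170.9])]
60 [204.81308875 166.3327156 ] [array([218.1, 166.7]), array([191.6, 165.9])]
```

View pics/d2.png

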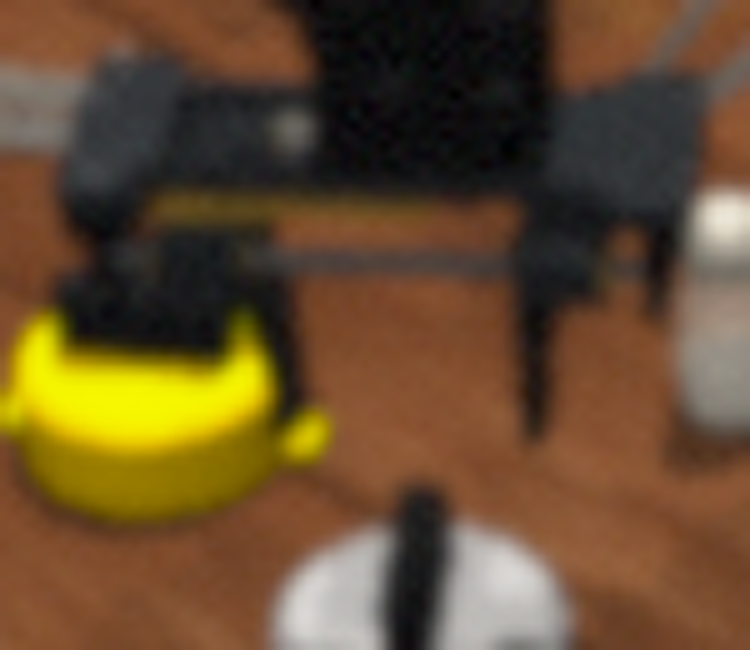

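>>> play_rows --increments '[[0.6,[0,0,-20],[0,0,0]],[0.6,[0,0,-45],[0,0,0]],[0.6,[0,0,-62],[0,0,0]],[0.6,[0,0,-69],[0,0,0]],[0.6,[0,0,-69],[0,0,0]],[0.6,[0,0,-69],[0,0,0]]]'

```text
time_s: 18.85
ee_pos: [535.3, 222.4, 10.1]
orientation: [-0.54, 1.501, 0.54]
wrist_force: [-0.6, 0.4, 0.4]
gripper_width: 69.4
```

```bash
python3 - <<'E'
from h import *
s=camera("side");print(read_state()['ee_pos'],read_state()['wrist_force']);cv2.imwrite("pics/d3.png",up("s",s,165,130,75,65,10))
E
```

```text
[535.30095092 222.40852212  10.20282053] [ 0.63465049 -0.09319199 -0.21424097]
```

View pics/d3.png

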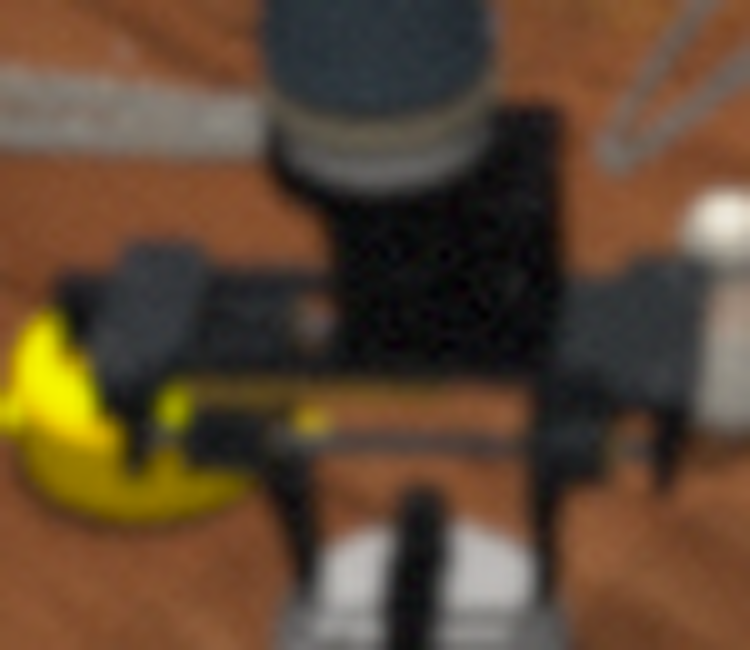

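>>> play_rows --increments '[[-1,[0,0,0],[0,0,0]],[-1,[0,0,0],[0,0,0]],[-1,[0,0,0],[0,0,0]],[-1,[0,0,0],[0,0,0]],[-1,[0,0,0],[0,0,0]],[-1,[0,0,0],[0,0,0]],[-1,[0,0,0],[0,0,0]]]' --newtons 40

```text
time_s: 19.77
ee_pos: [534.3, 222.4, 9.4]
orientation: [-0.54, 1.503, 0.54]
wrist_force: [0.2, 2.1, 1.3]
gripper_width: 17.7
```

```bash
python3 - <<'E'
from h import *
s=camera("side");st=read_state();print(st['ee_pos'],st['wrist_force'],st['torque'],st['gripper_width']);cv2.imwrite("pics/d4.png",up("s",s,165,145,75,65,10))
E
```

```text
[534.3519304  222.3697808    9.41294715] [-1.24153441  1.20328842  0.79590438] [ 0.22598977  0.17007615 -0.04042585] 17.803768773796435
```

View pics/d4.png

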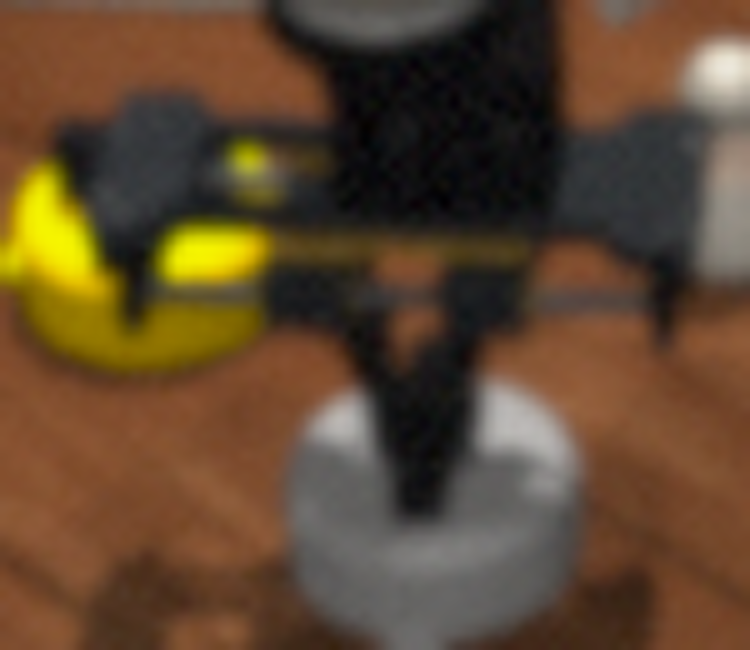

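```bash
python3 - <<'E'
from h import *
for n,f,c in(("top","pics/top0.png",(604.2,17.5)),("side","pics/side0.png",(601.2,17.7))):
    g=cv2.cvtColor(cv2.imread(f),cv2.COLOR_BGR2GRAY).astype(float)
    a=np.arange(-90,270,1.)*np.pi/180
    for r in(56.5,58.5):
        P=np.array([proj(n,[c[0]+r*np.cos(t),c[1]+r*np.sin(t),60]) for t in a])
        v=map_coordinates(g,[P[:,1],P[:,0]],order=1)
        for c0 in(-30.5,149.5):
            m=np.abs(np.degrees(a)-c0)<25
            w=np.clip(200-v[m],0,None);w=np.where(w>40,w,0)
            print(n,r,"notch",np.radians((w*np.degrees(a)[m]).sum()/w.sum()), w.max(), (w>60).sum())
E
```

```text
top 56.5 notch -0.5158766708830433 140.03773954632564 24
top 56.5 notch 2.623247228744691 145.2801957184565 24
top 58.5 notch -0.514513957129955 115.05987167930864 24
top 58.5 notch 2.6184113604975723 142.08358071873343 23
side 56.5 notch -0.5257360408753127 113.87508417594287 22
side 56.5 notch 2.617707258439276 138.61177559324952 23
side 58.5 notch -0.5162754889500752 94.5640993292268 19
side 58.5 notch 2.6202209363149165 120.46291286027652 21
```

>>> play_rows --increments '[[-1,[0,0,8],[0,0,0]],[-1,[0,0,30],[0,0,0]],[-1,[0,0,65],[0,0,0]],[-1,[0,0,100],[0,0,0]],[-1,[5,-15,115],[0,0,-1.2]],[-1,[15,-45,115],[0,0,-2.8]],[-1,[27,-80,115],[0,0,-4.4]],[-1,[39,-118,115],[0,0,-6]],[-1,[51,-155,115],[0,0,-7.6]],[-1,[61,-185,115],[0,0,-9.2]],[-1,[67,-200,115],[0,0,-10.6]],[-1,[68,-205,115],[0,0,-11.5]]]'

```text
time_s: 21.32
ee_pos: [603.1, 15.6, 124.7]
orientation: [0.407, 1.532, -0.407]
wrist_force: [0.2, 0.8, -2.1]
gripper_width: 17.1
```

>>> play_rows --increments '[[-1,[0,0,-10],[0,0,0]],[-1,[0,0,-20],[0,0,0]],[-1,[0,0,-20],[0,0,0]],[-1,[0,0,-20],[0,0,0]]]'

```text
time_s: 21.82
ee_pos: [602.5, 17.6, 104.2]
orientation: [0.402, 1.533, -0.402]
wrist_force: [0.0, -0.4, -1.1]
gripper_width: 18.0
```

```bash
python3 - <<'E'
from h import *
s=camera("side");t=camera("top")
st=read_state();p=st['ee_pos'];M=R.from_rotvec(st['orientation']).as_matrix();print(p,st['gripper_width'],np.arctan2(M[1,1],M[0,1])-np.pi/2,M[:,0])
cv2.imwrite("pics/s_d5.png",s);cv2.imwrite("pics/t_d5.png",t)
I=up("s",s,215,120,100,110,6);J=up("s",t,220,130,100,110,6)
z=p[2]-9.4
for n,A,o in(("side",I,np.array([215,120])),("top",J,np.array([220,130]))):
    circ(A,n,(602.7,17.5),69,60,(0,255,0),6,o);circ(A,n,p,50,z,(0,255,255),6,o);circ(A,n,p,50,z+38,(0,255,255),6,o)
cv2.imwrite("pics/d5.png",cv2.resize(np.hstack([I,J]),(800,440)));cv2.imwrite("pics/d6.png",I)
E
```

```text
[602.88760921  17.45376115 104.6753934 ] 17.51411790845911 -0.5134150815117402 [ 5.69748124e-04 -1.60104943e-04 -9.99999825e-01]
```

View pics/d5.png

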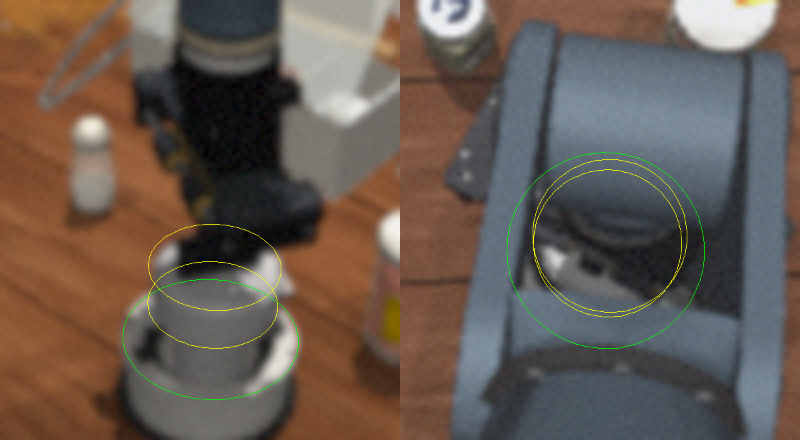

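View pics/d6.png

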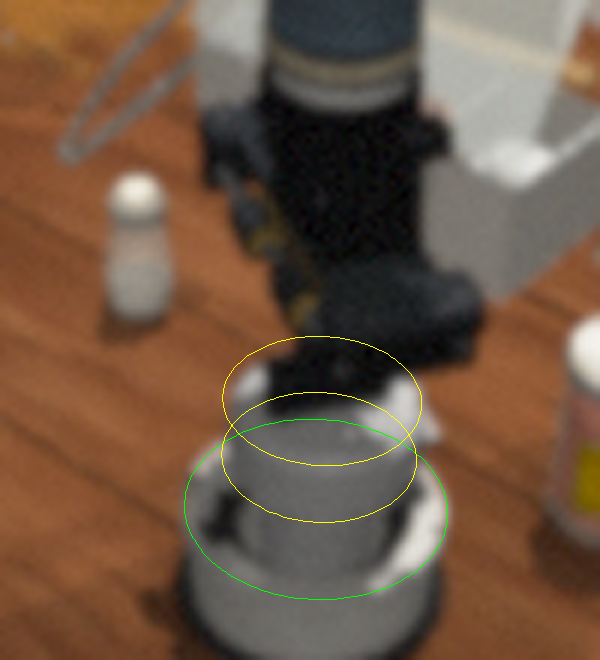

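```bash
python3 - <<'E'
from h import *
s=cv2.imread("pics/s_d5.png");o=np.array([243,172]);I=cv2.convertScaleAbs(up("s",s,*o,52,55,14),alpha=1.5,beta=10);K=I.copy()
circ(I,"side",(602.8,17.5),50,95.1,(0,255,255),14,o);circ(I,"side",(601.3,17.7),69,60,(0,255,0),14,o)
cv2.imwrite("pics/d7.png",I)
E
```

```text
(no output)
```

View pics/d7.png

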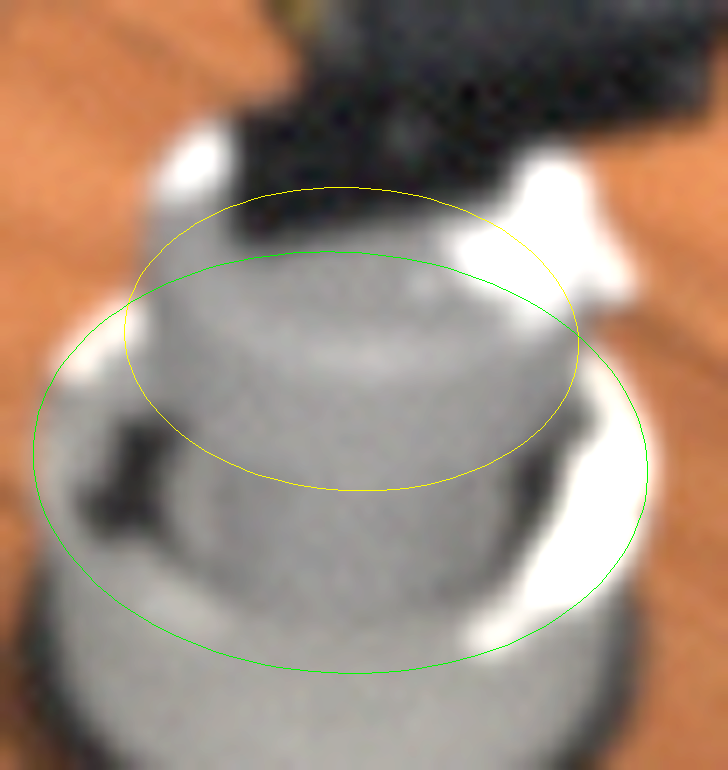

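```bash
python3 - <<'E'
from h import *
s=cv2.imread("pics/s_d5.png");o=np.array([243,172]);I=cv2.convertScaleAbs(up("s",s,*o,52,55,14),alpha=1.3,beta=10)
def poly(c,th,pts,z,col):
    P=[]
    for a,b in pts:
        P.append((proj("side",[c[0]+a*np.cos(th)-b*np.sin(th),c[1]+a*np.sin(th)+b*np.cos(th),z])-o+.5)*14)
    cv2.polylines(I,[np.int32(P)],True,col,1)
for sg in(1,-1):
  for z in(95.1,100.1): poly((602.8,17.5),-0.513,[(48*sg,-9),(60*sg,-9),(60*sg,9),(48*sg,9)],z,(0,255,255))
  poly((601.3,17.7),-0.519,[(51*sg,-13),(63*sg,-13),(63*sg,13),(51*sg,13)],60,(0,255,0))
c=(602.8,17.5);poly(c,-0.513,[(33,-9),(33,9),(-33,9),(-33,-9)],95.1+38,(255,0,255))
cv2.imwrite("pics/d8.png",I)
E
```

```text
(no output)
```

View pics/d8.png

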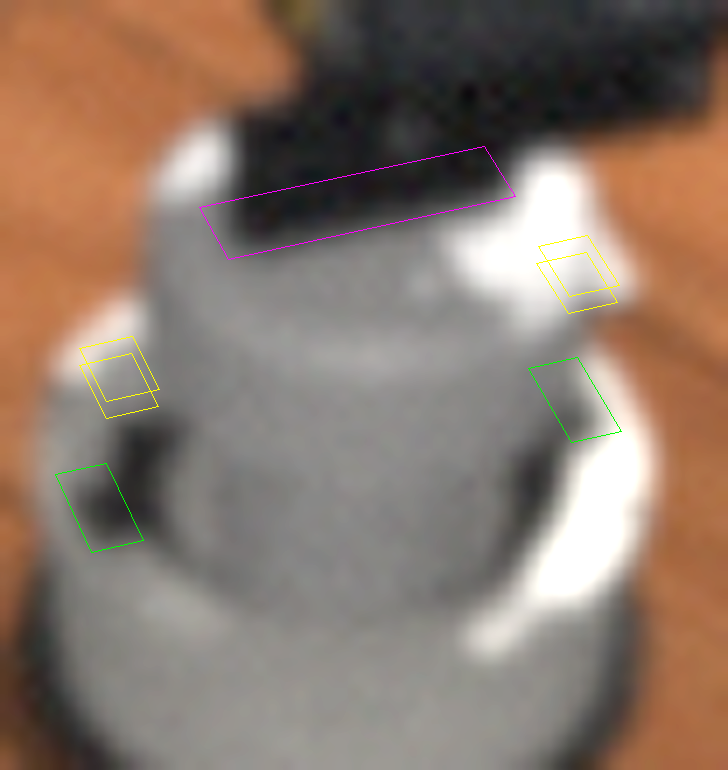

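>>> play_rows --increments '[[-1,[-1,0.5,-8],[0,0,0]],[-1,[-1,0.5,-18],[0,0,0]],[-1,[-1,0.5,-28],[0,0,0]],[-1,[-1,0.5,-33],[0,0,0]],[-1,[-1,0.5,-33],[0,0,0]],[-1,[-1,0.5,-33],[0,0,0]]]'

```text
time_s: 22.68
ee_pos: [601.9, 17.7, 71.6]
orientation: [0.403, 1.532, -0.403]
wrist_force: [0.2, -0.1, -1.7]
gripper_width: 17.6
```

```bash
cat > look.py <<'E'
import sys
from h import *
nm=sys.argv[1]
s=camera("side");t=camera("top");cv2.imwrite(f"pics/s_{nm}.png",s)
st=read_state();p=st['ee_pos'];M=R.from_rotvec(st['orientation']).as_matrix();print(p,st['gripper_width'],st['wrist_force'].round(2),st['torque'].round(3),"lidang",np.arctan2(M[1,1],M[0,1])-np.pi/2,"q6",st['qpos'][5])
o=np.array([243,172]);I=cv2.convertScaleAbs(up("s",s,*o,52,55,10),alpha=1.3,beta=10)
cv2.imwrite(f"pics/{nm}.png",I)
E
python3 look.py e1
```

```text
[601.9829902   17.68532337  71.80970832] 17.509663598452164 [ 0.25  0.4  -1.26] [-0.07   0.038 -0.001] lidang -0.514131372153187 q6 -1.2126604127591933
```

View pics/e1.png

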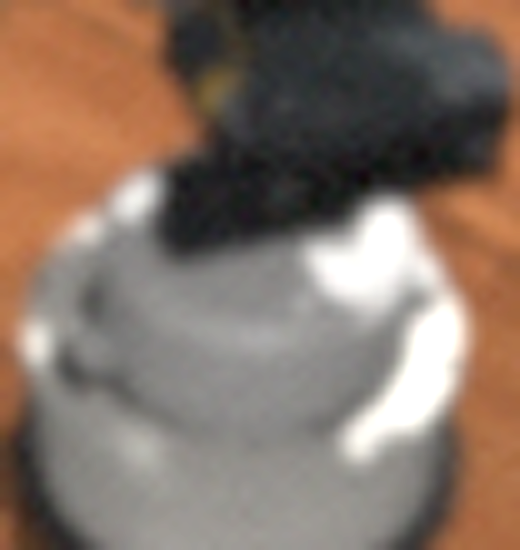

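>>> play_rows --increments '[[-1,[0,0,-2],[0,0,0]],[-1,[0,0,-4],[0,0,0]],[-1,[0,0,-6],[0,0,0]],[-1,[0,0,-6],[0,0,0]]]'

```text
time_s: 23.28
ee_pos: [601.5, 18.5, 67.8]
orientation: [0.404, 1.532, -0.402]
wrist_force: [-4.9, 2.9, 11.9]
gripper_width: 17.8
```

>>> play_rows --increments '[[-1,[0,0,4],[0,0,0]],[-1,[-2.2,1.2,4],[0,0,0]],[-1,[-2.2,1.2,4],[0,0,0]],[-1,[-2.2,1.2,2],[0,0,0]],[-1,[-2.2,1.2,0],[0,0,0]],[-1,[-2.2,1.2,0],[0,0,0]]]'

```text
time_s: 24.02
ee_pos: [599.7, 19.2, 65.0]
orientation: [0.404, 1.533, -0.403]
wrist_force: [2.2, 1.9, -1.2]
gripper_width: 18.2
```

```bash
python3 look.py e2
```

```text
[599.62877551  19.22914247  65.06189794] 17.550520012967585 [ 0.85  1.87 -2.99] [ 0.402 -0.352 -0.058] lidang -0.514485214816758 q6 -1.2111526878364307
```

View pics/e2.png

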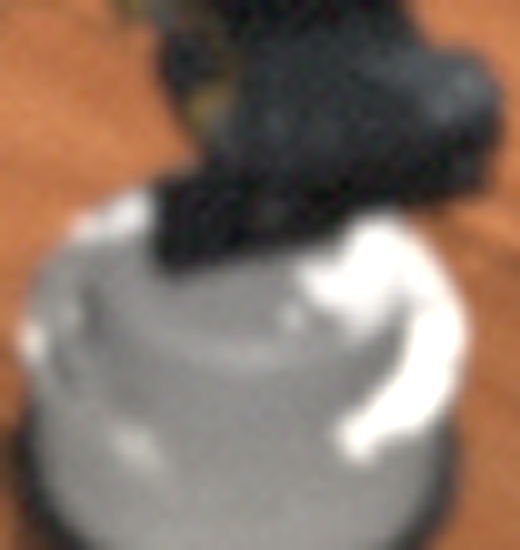

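>>> play_rows --increments '[[-1,[0.5,0.9,0],[0,0,0]],[-1,[0.5,0.9,-2],[0,0,0]],[-1,[0.5,0.9,-4],[0,0,0]],[-1,[0.5,0.9,-4],[0,0,0]]]'

```text
time_s: 24.62
ee_pos: [599.3, 19.7, 61.1]
orientation: [0.402, 1.534, -0.403]
wrist_force: [-0.2, 0.7, -2.1]
gripper_width: 18.0
```

>>> play_rows --increments '[[-1,[0,0,-1.5],[0,0,0]],[-1,[0,0,-3],[0,0,0]],[-1,[0,0,-4],[0,0,0]],[-1,[0,0,-4],[0,0,0]]]'

```text
time_s: 25.12
ee_pos: [600.0, 19.8, 57.7]
orientation: [0.403, 1.533, -0.403]
wrist_force: [-0.0, -1.5, -0.3]
gripper_width: 17.6
```

```bash
python3 look.py e3
```

```text
[599.97762768  19.74365174  57.66873043] 17.350899913789338 [-0.06 -0.01  0.69] [0.028 0.198 0.021] lidang -0.5140124458567277 q6 -1.2096343961610958
```

View pics/e3.png

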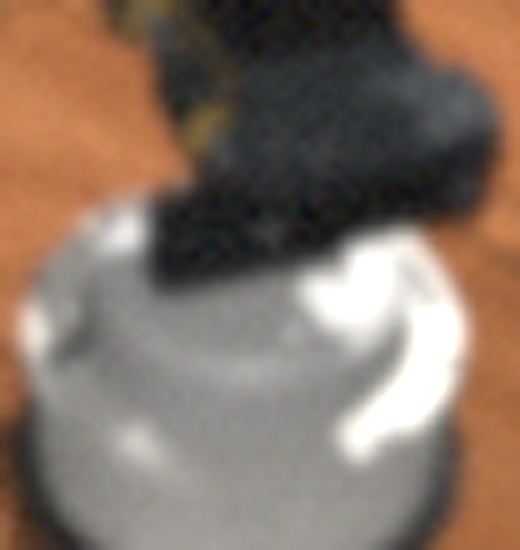

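>>> play_rows --increments '[[-1,[0,0,-0.6],[0,0,0]],[-1,[0,0,-0.6],[0,0,0]],[-1,[0.1,0.1,-0.6],[0,0,-0.4]],[-1,[0.2,0.2,-0.6],[0,0,-0.9]],[-1,[0.3,0.3,-0.6],[0,0,-1.4]],[-1,[0.4,0.4,-0.6],[0,0,-2]],[-1,[0.4,0.4,-0.6],[0,0,-2]]]'

```text
time_s: 26.1
ee_pos: [599.1, 20.8, 57.4]
orientation: [0.566, 1.498, -0.566]
wrist_force: [-3.1, 0.2, 5.8]
gripper_width: 17.8
```

```bash
python3 look.py e4
```

```text
[599.15301033  20.75619668  57.38260827] 17.84391632298741 [-4.05  0.26  6.36] [0.263 0.609 0.178] lidang -0.723030062766091 q6 -0.999866091593293
```

View pics/e4.png

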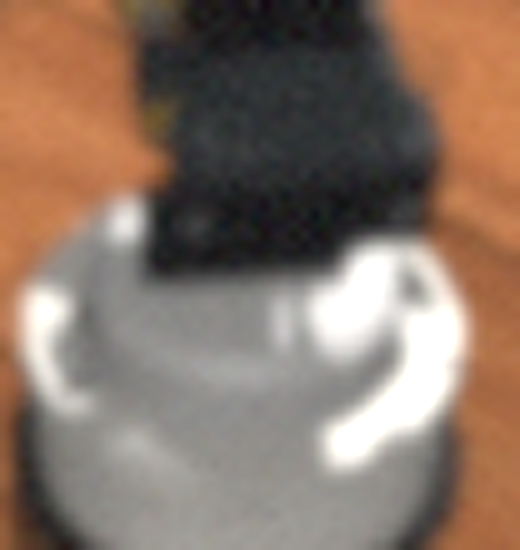

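>>> play_rows --increments '[[-1,[-0.5,0,0],[0,0,-0.5]],[-1,[-0.5,0.1,0],[0,0,-1]],[-1,[-0.5,0.2,0],[0,0,-1.6]],[-1,[-0.5,0.3,0],[0,0,-2.2]],[-1,[-0.4,0.4,0],[0,0,-2.8]],[-1,[-0.3,0.4,0],[0,0,-2.8]]]'

```text
time_s: 26.95
ee_pos: [599.5, 21.1, 57.4]
orientation: [0.792, 1.423, -0.792]
wrist_force: [-2.4, -0.0, 5.3]
gripper_width: 17.5
```

```bash
python3 look.py e5
```

```text
[599.55195953  21.11239485  57.39803769] 17.746888106492083 [-2.16 -0.73  6.03] [0.342 0.479 0.159] lidang -1.0162397748907905 q6 -0.7061651415969787
```

View pics/e5.png

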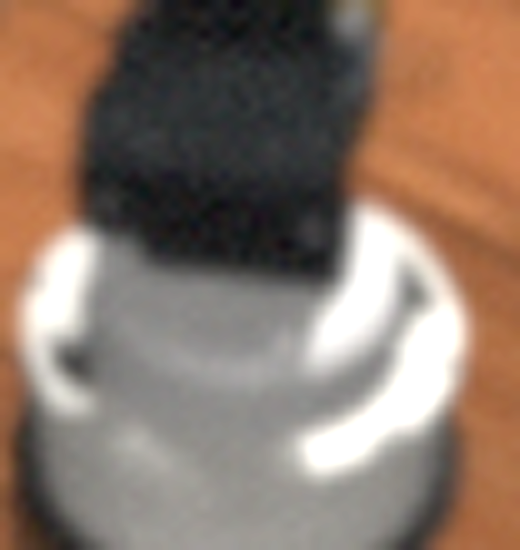

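>>> play_rows --increments '[[-1,[0,0,0],[0,0,-0.5]],[-1,[0,0,0],[0,0,-1]],[-1,[0,0,0],[0,0,-1]],[-1,[0,0,0],[0,0,-1]],[-1,[0,0,0],[0,0,-1]]]'

```text
time_s: 27.68
ee_pos: [599.8, 21.2, 57.4]
orientation: [0.872, 1.39, -0.872]
wrist_force: [-1.5, 0.2, 5.2]
gripper_width: 17.7
```

```bash
python3 look.py e6; python3 - <<'E'
from h import *
s=camera("side");t=camera("top")
p=read_state()['ee_pos']
o=np.array([243,172]);I=cv2.convertScaleAbs(up("s",s,*o,52,55,10),alpha=1.2,beta=30)
c=(602.4,17.8)
for th,col in((-1.11,(0,255,255)),(-0.92,(0,0,255)),(-1.31,(255,0,255))):
  for sg in (1,-1):
    q=[(proj("side",[c[0]+sg*r*np.cos(th),c[1]+sg*r*np.sin(th),z])-o+.5)*10 for r,z in((33,86),(50,86))]
    cv2.line(I,tuple(int(v) for v in q[0]),tuple(int(v) for v in q[1]),col,1)
P=[(proj("side",[c[0]+a*np.cos(-1.11)-b*np.sin(-1.11),c[1]+a*np.sin(-1.11)+b*np.cos(-1.11),86])-o+.5)*10 for a,b in((33,-9),(33,9),(-33,9),(-33,-9))]
cv2.polylines(I,[np.int32(P)],True,(0,255,0),1)
cv2.imwrite("pics/e7.png",I)
cv2.imwrite("pics/e8.png",up("t",t,215,135,100,110,5))
E
```

```text
[599.72665212  21.16640813  57.39608793] 17.613781884217467 [-1.99 -0.72  5.64] [0.373 0.403 0.204] lidang -1.1210240839999832 q6 -0.6014743860684544
```

View pics/e7.png

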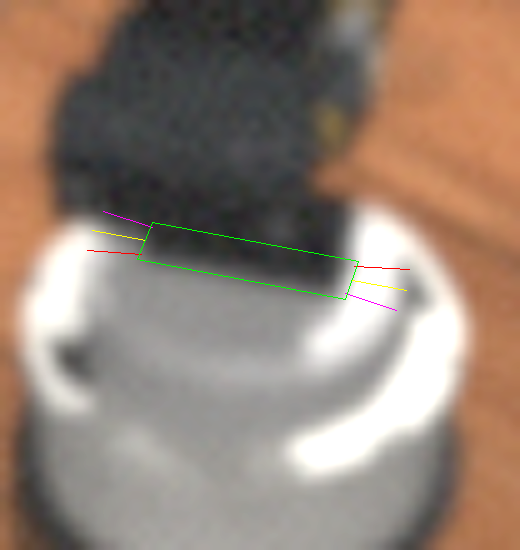

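View pics/e8.png

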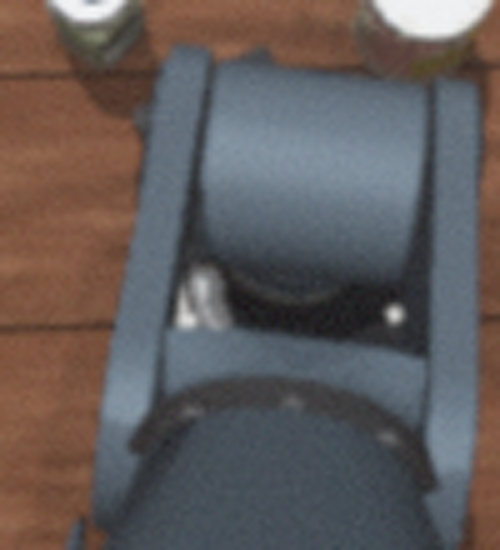

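>>> play_rows --increments '[[-1,[0,0,0],[0,0,0]],[-1,[0,0,0],[0,0,0]],[-1,[0,0,0],[0,0,0]],[-1,[0,0,0],[0,0,0]]]'

```text
time_s: 28.38
ee_pos: [599.7, 21.2, 57.4]
orientation: [0.872, 1.39, -0.872]
wrist_force: [-1.9, 0.1, 5.6]
gripper_width: 17.5
```

```bash
python3 look.py e9
```

```text
[599.71706264  21.19758883  57.37635189] 17.637169000105292 [-1.05  0.91  5.28] [0.402 0.409 0.218] lidang -1.1210104912736507 q6 -0.6014557821302838
```

View pics/e9.png

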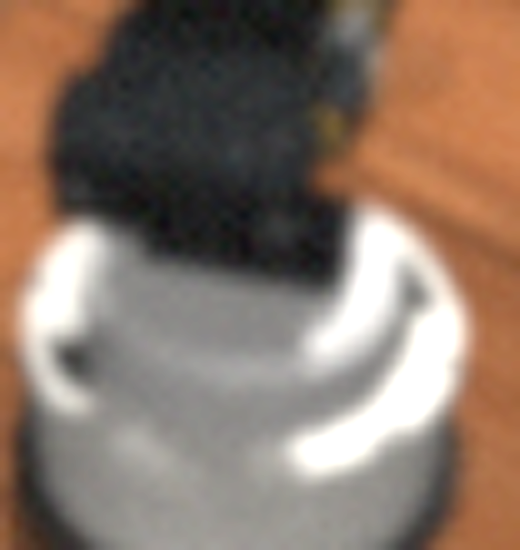

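```bash
python3 -c "
from plant import *
print(hand_in())"
```

```text
the job is handed in; nothing more can be done
None
```

The job is done and handed in at about 28 s. The large cup is in the carrier with the small cup nested in it. The lid is seated and turned clockwise about half way, and it is still gripped at 40 N against the return spring.

**Lid angle:** the tool reads 0.60 rad from the notches. The bar in the side picture looks nearer 0.55 rad. Both are inside 0.40–0.80 and well short of the catch, which an ear first touches at about 1.1 rad.

**Hold:** over the last half second the pose did not change. The wrist showed about 0.2 Nm of turning moment and about 5 N of upward reaction from the seat. The fingers were 17.6 mm apart on the 18 mm bar.

**Problems and gaps in the checks:**
- **Fingertip height:** the cameras put the fingertips about 36 mm higher than the reported TCP height, so I set grasp heights by eye and by force.
- **Lid entry:** on its first try one ear touched the collar with about 12 N. I lifted the lid and moved it about 2.5 mm, and it then went down without resistance.
- **Small cup position:** my numeric fit of its rim was unreliable from the top camera (about 11 mm off). I judged the nesting good by eye in both views.
- **After the lid went on:** the cups can no longer be seen, so I did not check them again. The top view of the lid was mostly hidden by the arm, so the final angle check came from the side camera only.
- **Other jars:** I saw no contact with any jar, shaker or look-alike, but I did not measure their final positions.

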